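# Unlatch, tip out and rack the stage plate of a specimen light base

### The arm

A 6-joint arm with a two-finger parallel gripper is mounted at the origin on the work surface. World frame = base frame: x ahead of the robot, y to its left, z up, the work surface at z = 0. Lengths are in mm, angles in rad, forces in N, time in s.
With the tool pointing down it reaches from about 350 to 875 mm from the base axis. Payload 4.2 kg.
Tool frame: the origin (TCP) lies midway between the tips of the shut fingers; the grasp point (between the pads) lies 19 mm behind it; z points along the fingers, y is the direction in which the jaws open and shut (so a half turn about z gives the same grasp; the last joint's range is limited). The gripper opens to 85 mm and grips with 20 to 120 N. Pads are 22 mm wide; open, the fingers measure 114 mm over their backs; the gripper's body (76 mm by 85 mm) begins 54 mm behind the grasp point. The pads swing forward as they close: fully open they stand 13 mm farther back than shut.
Start: joints at [1.512, 0.385, 0.008, 0, -1.194, -0.259], TCP at [195.266, 593.692, 231.312] pointing down, gripper open.
Joint ranges: [-3.14, 3.14], [-1.21, 2.06], [-1.07, 1.41], [-3.16, 2.05], [-2.99, -0.16], [-3.1, 3.1]. Speed limits (rad/s): [2.79, 2.79, 3.14, 3.14, 3.14, 3.14].

### API

Orientations are given as a unit quaternion [x, y, z, w].
In Python, from bench import arm gives the robot as it stands.
- The arm moves only by the tool send_rows, never from a script. Its arguments are lists of equal length, an entry for each row: "translation": the shift along the tool's x, y, z in mm, a list of three; "dr": the turn, a rotation vector about the tool's x, y, z in degrees, a list of three; "grip": the finger opening in mm, from 0 to 85.4. In form: {"translation": [[dx, dy, dz], ...], "dr": [[ax, ay, az], ...], "grip": [grip, ...]}. A call has exactly 5 rows; each row shifts and turns the commanded pose from where the row before left it, along the tool's axes as they then stand; what a row does not reach is not made up. A row lasts 1/8 s, in which the tool goes at most 62.5 mm and 10.7 degrees, less where a joint would pass 70% of its speed; a pose out of reach is approached as far as the arm can. A call with a gripper value outside its range is refused whole. The fingers move at their own pace and stop on an object; the grip force is fixed at half the most. Time passes only in rows, so rows that do not move let the fingers close, or fill a call up. It gives the time, the measured TCP pose, the force and the opening at its end, in the units of the state.
- arm.read_state(): the state, without advancing time (a new reading comes with each control period).
- arm.get_image(name): name is "scene" or "top" or "wrist"; returns the picture (384x512x3 uint8, red, green, blue); there is no depth.
- arm.camera_info(name): a dict with "fx", "fy", "cx", "cy" (pixels), "cam_to_world" (4x4, takes a point from camera to world coordinates). Camera axes: x right, y down, z forward; pixel columns grow to the right and rows downward; lengths in mm; the calibration is good to about 2 mm. A picture is of the moment at which its call begins: read the wrist's pose just before it. camera_info takes no time and is no camera call; for the wrist camera it gives the pose at the moment of the call.
- arm.job_done(): hands the job in, once; it reports no verdict.
Trained networks look in the newest picture that a camera, given by its name, has taken for a name from the list of things; names that differ only in an ending like _2 or _b are one class to them, and where a whole thing is asked for, a point or a joint stands for the part that bears it (a point fixed in the world has none). Each returns a list of dicts, best first, with "confidence" (0 to 1); they miss things now and then, are a little off and sometimes report something else, mostly with a low value. They report only what shows in the picture. A call takes as long as a camera call. They do not tell look-alikes from the thing itself.
- arm.search_frame(thing, camera): "xyz" ([x, y, z] in mm, in world coordinates, good to about 4 mm: the middle of the surface that is visible of it).
- arm.place_of(thing, camera): "xyz" ([x, y, z] in mm, in world coordinates, good to about 4 mm: a listed point, or the origin of a listed thing).
The state is a dict: "clock": time; "joints": joint angles; "joint_vel": joint speeds; "joint_efforts": joint torques, N m; "position": TCP position; "ee_rot": TCP orientation; "contact_force": force on the tool from outside, world axes, zero at the start; "wrist_torque": the same for the moment, N m; "gripper_width": finger opening in mm.
Only numpy, scipy, OpenCV 4.12 (cv2) and the standard library are available. Lean on these libraries where they do the work, as an engineer would, in place of code of your own. Each camera call takes 0.05 s, during which the arm holds its last target.

### The job

Pull the round push-pull knob of the specimen light base straight out until it clicks into its outer detent, so that the latch no longer covers the round white stage plate. Press on the plate's far side so that it tips up in its pocket, then take it by the raised edge and stand it on edge in any bay of the wire drying rack. Then push the knob fully home again, and leave the other things on the bench where they are.

Things in the scene. Friction and masses are not known exactly. Their poses are not given: they have to be found in the camera images.
- light_base: Specimen light base, fixed cream and teal box 170 x 170 x 65 mm high. Origin on the bench under the pocket's centre, z up, x from its front (knob side) to its back. In its frame (mm): front face x = -95, back 75, sides y = +-85. In the top a pocket, x -52 to 56, y +-52: up to x = 3.5 a shelf at z = 60 on which the plate lies, beyond it a well, floor z = 17, back wall sloping from x = 56 to 43.
- press_point (a point): Fixed point on the light base, at (35, 0, 70) mm in its frame: the middle of the lying plate's far part, on its top face, above the well. Shut fingers pressing down here by about 20 mm (a few N) tip the plate over the shelf's edge. It then stays tipped at about 55 degrees to the level, its far edge on the well's floor, its near edge some 40 mm above the shelf, free to be gripped.
- knob (a joint): Travel of the push-pull knob, m: 0 fully home (latch over the plate), 0.030 fully out (latch clear). It slides along -x of the light base. A spring detent holds it at both ends: it takes about 10 N to leave either end, and past half way it snaps to the other.
- knob_grip (a point): Centre of the round bare-metal knob's grip, 32 mm diameter, 20 mm gripping length, axis level along the light base's x. At (-122, 65, 42) mm in its frame when home, x = -152 when out. Its front end is 13 mm in front of this point; a thinner neck joins it to the base.
- latch (a point): Middle of the tip of the flat steel latch bar, which lies on top of the light base and moves with the knob; at (-36, 27, 71.5) mm in the light base's frame when home, x = -66 when out. The bar is 28 mm wide in x (behind this point), 92 mm long in y, 4 mm thick (upward). Home, it covers the plate's near edge.
- plate: Round white plastic stage plate, loose, 100 mm diameter, 10 mm thick, about 0.11 kg. Origin at the centre of its underside, z axis along its axis. At first it lies flat in the pocket, top 5 mm proud of the base, its near edge under the latch bar.
- rack: Fixed wire drying rack on a grey plate 120 (x) x 110 mm. Origin under its centre, z up. Pairs of upright rods (6 mm thick, 62 mm high, y = +-22) at x = -40.5, -13.5, 13.5 and 40.5 mm make three bays, centred at x = -27, 0 and 27 mm, each 21 mm wide. A plate stands in one with its axis along the rack's x, its rim on two rails at y = +-30 mm, its centre 59 mm above the bench.
- amber_bottle: Bystander: brown glass bottle, 72 mm diameter, 170 mm high, origin under its centre.
- jar: Bystander: jar, 76 mm diameter, 110 mm high, origin under its centre.
- paper_cup: Bystander: paper cup, 76 mm diameter at the rim, 90 mm high, origin under its centre.
- wash_bottle: Bystander: white plastic bottle, 68 mm diameter, 150 mm high, origin under its centre.
- petri_dish: Bystander: clear closed dish, 70 mm diameter, 16 mm high, lying on the bench, origin under its centre.
- spatula: Bystander: spatula, 160 mm long, lying on the bench, handle to its -x.
Things that resemble listed ones, but are neither listed nor needed, are in the scene too. Leave any green or red look-alike of the rack alone.

How it is judged (in metres and radians):
On the way, in this order (a step that is already met when the one before it is completed fails the run):
1. the knob is pulled out to its outer detent while the plate still lies flat in its pocket (value of joint knob above 0.026 m and angle between plate's own z axis and vertical below 0.1 rad and horizontal distance between plate and light_base below 0.01 m), for 0.2 s.
2. the plate is tipped up in its pocket, the knob out (angle between plate's own z axis and vertical above 0.7 rad and horizontal distance between plate and light_base below 0.04 m and value of joint knob above 0.026 m), for 0.2 s.
3. the plate stands let go in a bay of the rack, the knob still out (x of plate in the frame of rack between -0.045 and 0.045 m and y of plate in the frame of rack between -0.012 and 0.012 m and z of plate in the frame of rack between 0.05 and 0.07 m and angle between plate's own z axis and vertical above 1.25 rad and angle between the z axis of plate and the x axis of rack, either way round below 0.35 rad and contact force between plate and the fingers below 0.2 N and value of joint knob above 0.026 m), for 0.2 s.
At the end, for the whole second after the job is handed in: Knob home within 4 mm; plate at rest on edge in a rack bay: its origin within 45 mm of the rack's centre along the rack's x and 12 mm along y, 50 to 70 mm above the bench, leaning under 18 degrees, its axis within 20 degrees of the rack's x (x of plate in the frame of rack between -0.045 and 0.045 m and y of plate in the frame of rack between -0.012 and 0.012 m and z of plate in the frame of rack between 0.05 and 0.07 m and angle between plate's own z axis and vertical above 1.25 rad and angle between the z axis of plate and the x axis of rack, either way round below 0.35 rad and value of joint knob below 0.004 m and linear speed of plate below 0.02 m/s); the robot touches nothing.
It fails at once if a bystander is moved more than 30 mm (distance of any of amber_bottle, jar, paper_cup, wash_bottle, petri_dish, spatula from where it was at the start of the episode above 0.03 m).
It also fails if it takes over 72 s, if anything falls off the work surface, if the arm or the gripper's body presses on something with over 40 N, if the wrist force passes 120 N, or if a joint passes its speed limit or range.

## Working session

There is one attempt and no reset: what is moved stays moved. The work goes in short steps, Python scripts to look and compute and a tool call to move; the robot and the scene stay as the last step left them, time stands still between calls to the robot, and variables do not carry over. Pictures are saved under pics/ and viewed, and the job is handed in when it is done.

Besides the shell and the picture viewer there is one more tool, called after "Emit:" by a JSON object that holds its "method" and its "body", one argument or row to a line. send_rows: Moves the arm, as the interface text tells. Its arguments: {"type":"object","properties":{"translation":{"type":"array"},"dr":{"type":"array"},"grip":{"type":"array"}},"required":["translation","dr","grip"]}

```bash
mkdir -p pics; ls
python3 - <<'E'
from bench import arm
import cv2,numpy as np
s=arm.read_state();print({k:np.round(v,3) for k,v in s.items()})
for n in ["scene","top"]:
    im=arm.get_image(n); cv2.imwrite(f"pics/{n}0.png",im[:,:,::-1])
    c=arm.camera_info(n);print(n,c['fx'],c['cx'],c['cy'],np.round(c['cam_to_world'],3).tolist())
    for t in ["light_base","knob_grip","latch","press_point","plate","rack"]:
        print(t,[(np.round(r['xyz']).tolist(),round(r['confidence'],2)) for r in arm.place_of(t,n)])
E
```

```text
pics
{'clock': np.float64(0.0), 'joints': array([ 1.512e+00,  3.860e-01,  7.000e-03, -1.000e-03, -1.194e+00,
       -2.590e-01]), 'joint_vel': array([ 0.001, -0.   , -0.001,  0.   , -0.   ,  0.002]), 'joint_efforts': array([ 1.0000e-03, -3.9229e+01,  1.8840e+01,  4.1860e+00, -5.0000e-03,
        0.0000e+00]), 'position': array([195.095, 593.156, 230.22 ]), 'ee_rot': array([ 0.987, -0.158, -0.   ,  0.001]), 'contact_force': array([-1.032,  0.328,  0.028]), 'wrist_torque': array([ 0.06 , -0.003,  0.025]), 'gripper_width': np.float64(85.387)}
scene 363.0182423939671 252.75460889937003 192.33099605152714 [[-0.153, 0.848, -0.508, 1174.579], [0.988, 0.125, -0.091, 64.458], [-0.014, -0.516, -0.857, 1121.955], [0.0, 0.0, 0.0, 1.0]]
light_base [([636.0, 191.0, 1.0], 0.78), ([602.0, 217.0, 72.0], 0.34)]
knob_grip [([529.0, 277.0, 43.0], 0.74)]
latch [([603.0, 218.0, 73.0], 0.69)]
press_point [([670.0, 181.0, 69.0], 0.91)]
plate [([636.0, 191.0, 60.0], 0.98)]
rack [([632.0, -202.0, -2.0], 0.74), ([415.0, -542.0, -0.0], 0.74), ([407.0, -250.0, -4.0], 0.61)]
top 412.5962453473014 261.00863148377334 188.2374901962333 [[0.003, -0.998, 0.055, 472.922], [-1.0, -0.004, -0.023, -18.36], [0.023, -0.055, -0.998, 1611.786], [0.0, 0.0, 0.0, 1.0]]
light_base [([635.0, 190.0, -0.0], 0.63)]
knob_grip [([527.0, 273.0, 43.0], 0.74), ([573.0, -449.0, 2.0], 0.22)]
latch [([601.0, 218.0, 72.0], 0.59)]
press_point [([664.0, 187.0, 70.0], 0.68)]
plate [([638.0, 191.0, 61.0], 0.74), ([573.0, -3.0, 2.0], 0.37)]
rack [([415.0, -538.0, 1.0], 0.87), ([408.0, -254.0, 2.0], 0.82), ([636.0, -198.0, 1.0], 0.55)]
```

View pics/scene0.png

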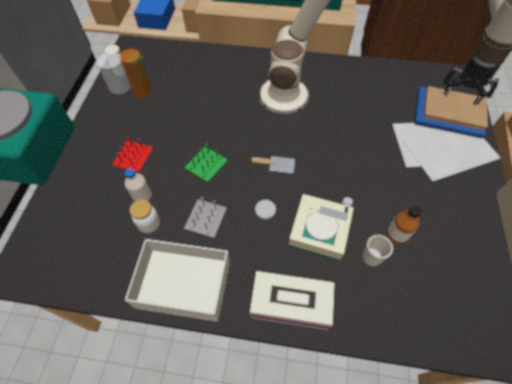

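View pics/top0.png

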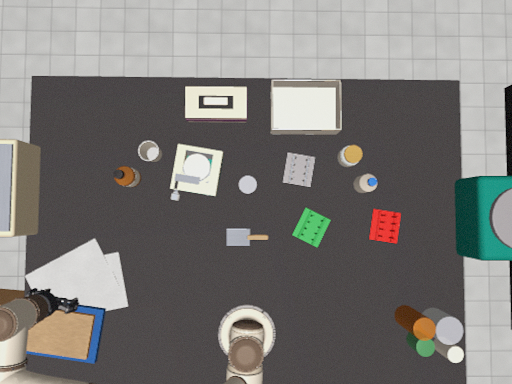

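The plate and base are near the scene centre. The grey rack is at top pixel (299,170), with green and red look-alikes nearby. Next I measure the yaws.

Run:
```python
import cv2,numpy as np
im=cv2.imread("pics/top0.png")
a=cv2.resize(im[135:210,160:235],None,fx=8,fy=8,interpolation=cv2.INTER_CUBIC)
cv2.imwrite("pics/crA.png",a)
b=cv2.resize(im[145:195,275:325],None,fx=12,fy=12,interpolation=cv2.INTER_CUBIC)
cv2.imwrite("pics/crB.png",b)
```

```text
(no output)
```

View pics/crA.png

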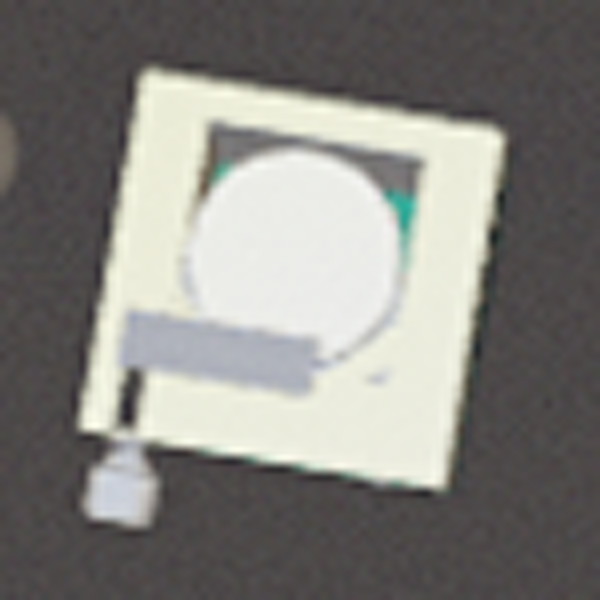

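View pics/crB.png

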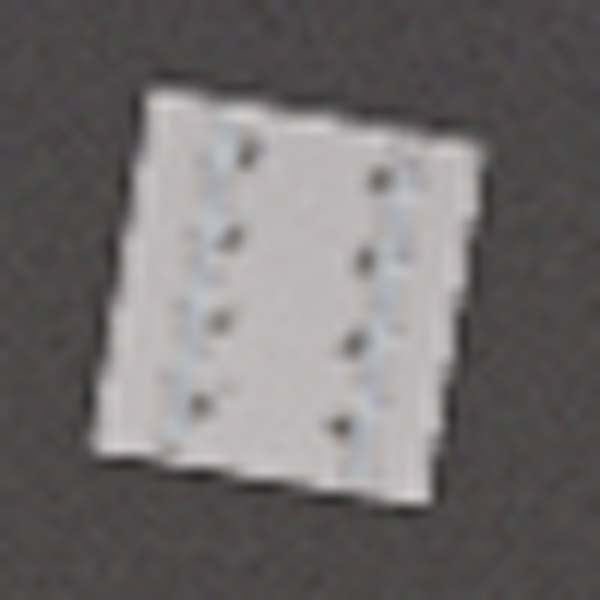

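```bash
cat > h.py <<'E'
from bench import arm
import numpy as np, cv2
from scipy.spatial.transform import Rotation as R
def pix2world(c,u,v,z):
    T=np.array(c['cam_to_world']); d=T[:3,:3]@np.array([(u-c['cx'])/c['fx'],(v-c['cy'])/c['fy'],1]); o=T[:3,3]
    return o+d*(z-o[2])/d[2]
E
python3 - <<'E'
from h import *
c=arm.camera_info("top")
for nm,P,o,s,z,loc in [("base",[(145,70),(505,130),(445,490),(80,430)],(160,135),8,65,[(75,85),(75,-85),(-95,-85),(-95,85)]),
  ("rack",[(148,90),(485,145),(430,503),(95,455)],(275,145),12,5,[(60,55),(60,-55),(-60,-55),(-60,55)])]:
    W=np.array([pix2world(c,o[0]+(p[0]+.5)/s-.5,o[1]+(p[1]+.5)/s-.5,z) for p in P]); L=np.array(loc,float)
    w=W[:,:2];wc=w-w.mean(0);lc=L-L.mean(0)
    a=np.arctan2((lc[:,0]*wc[:,1]-lc[:,1]*wc[:,0]).sum(),(lc*wc).sum())
    Rm=np.array([[np.cos(a),-np.sin(a)],[np.sin(a),np.cos(a)]])
    t=w.mean(0)-Rm@L.mean(0)
    print(nm,np.round(w).tolist(),"yaw",np.degrees(a),"org",t,"res",np.round(w-(L@Rm.T+t),1).tolist())
E
```

```text
base [[726.0, 260.0], [698.0, 91.0], [529.0, 118.0], [556.0, 288.0]] yaw -9.138031303576602 org [636.92811994 187.68957929] res [[1.0, 0.5], [0.7, -0.8], [-1.1, -1.1], [-0.7, 1.4]]
rack [[704.0, -156.0], [686.0, -267.0], [569.0, -248.0], [584.0, -139.0]] yaw -8.51534591704906 org [ 635.67527367 -202.51745966] res [[0.5, 0.8], [-0.6, -0.9], [0.6, -0.2], [-0.5, 0.4]]
```

Emit:
{"method": "send_rows", "body": {
  "translation": [
    [0,0,0],
    [38,26,0],
    [38,26,0],
    [38,26,0],
    [38,26,0]
  ],
  "dr": [
    [0,0,-8.9],
    [0,0,0],
    [0,0,0],
    [0,0,0],
    [0,0,0]
  ],
  "grip": [85,85,85,85,85]
}}

```text
clock: 1.32
position: [329.3, 465.5, 231.5]
ee_rot: [0.997, -0.081, 0.0, -0.0]
contact_force: [0.1, 0.3, 0.1]
gripper_width: 84.7
```

Emit:
{"method": "send_rows", "body": {
  "translation": [
    [38,26,0],
    [38,26,0],
    [38,26,0],
    [38,26,0],
    [38,26,0]
  ],
  "dr": [
    [0,0,0],
    [0,0,0],
    [0,0,0],
    [0,0,0],
    [0,0,0]
  ],
  "grip": [85,85,85,85,85]
}}

```text
clock: 1.95
position: [495.9, 306.4, 231.5]
ee_rot: [0.997, -0.081, 0.0, -0.0]
contact_force: [0.4, 1.0, -0.3]
gripper_width: 85.0
```

Emit:
{"method": "send_rows", "body": {
  "translation": [
    [38,26,0],
    [0,0,0],
    [0,0,0],
    [0,0,0],
    [0,0,0]
  ],
  "dr": [
    [0,0,0],
    [0,0,0],
    [0,0,0],
    [0,0,0],
    [0,0,0]
  ],
  "grip": [70,70,70,70,70]
}}

```text
clock: 2.58
position: [527.6, 276.5, 231.5]
ee_rot: [0.997, -0.08, 0.0, -0.0]
contact_force: [-0.6, 0.1, -0.7]
gripper_width: 70.2
```

```bash
cat >> h.py <<'E'
BO=np.array([636.5,189.5]);BY=-9.3
def loc2w(p,o=BO,yaw=BY):
    return R.from_euler('z',yaw,degrees=True).apply(p)+np.r_[o,0]
def go(target,M=None):
    s=arm.read_state();Rc=R.from_quat(s['ee_rot'])
    if M is not None: print("dr(deg,tool)",np.round((Rc.inv()*M).as_rotvec(degrees=True),2))
    print("dt cur",np.round(Rc.inv().apply(np.array(target)-s['position']),1),"dt in target frame",None if M is None else np.round(M.inv().apply(np.array(target)-s['position']),1))
def show():
    s=arm.read_state();print(round(float(s['clock']),2),np.round(s['position'],1),np.round(R.from_quat(s['ee_rot']).as_matrix(),3).tolist(),'q',np.round(s['joints'],2),'F',np.round(s['contact_force'],1),'w',round(float(s['gripper_width']),1))
def snap(n,f):
    im=arm.get_image(n);cv2.imwrite(f"pics/{f}.png",im[:,:,::-1]);return im
def find(t,n):
    print(t,n,[(np.round(r['xyz'],1).tolist(),round(r['confidence'],2)) for r in arm.place_of(t,n)])
E
python3 - <<'E'
from h import *
show(); snap("wrist","w1")
for t in ["knob_grip","light_base","latch","plate","press_point"]: find(t,"wrist")
print(loc2w([-122,65,42]),loc2w([-36,27,71.5]),loc2w([35,0,70]))
go([527.5,274,23])
E
```

```text
2.58 [527.6 276.5 231.5] [[0.987, -0.16, 0.0], [-0.16, -0.987, 0.0], [0.0, -0.0, -1.0]] q [ 0.75  0.33 -0.07 -0.   -1.17  0.66] F [-0.6  0.1 -0.7] w 70.2
knob_grip wrist [([524.6, 271.6, 40.4], 0.88)]
light_base wrist [([370.0, 0.9, -1.3], 0.53)]
latch wrist [([604.6, 223.2, 69.8], 0.8)]
plate wrist [([625.8, 186.2, 62.7], 0.59), ([524.4, 273.4, 43.8], 0.48)]
press_point wrist [([604.8, 222.3, 67.1], 0.58)]
[526.60785097 273.36128774  42.        ] [605.33649738 221.9628419   71.5       ] [671.03995007 183.84386626  70.        ]
dt cur [ -0.3   2.  208.4] dt in target frame None
```

View pics/w1.png

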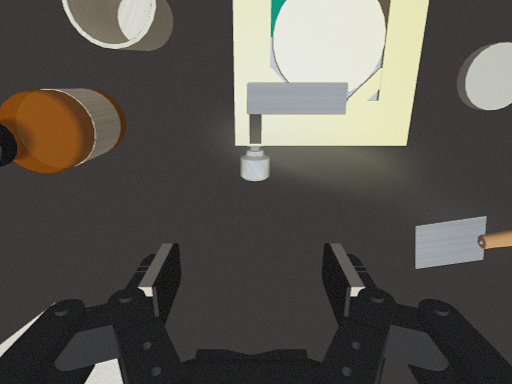

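Emit:
{"method": "send_rows", "body": {
  "translation": [
    [-1,3,50],
    [0,0,50],
    [0,0,50],
    [0,0,30],
    [0,0,0]
  ],
  "dr": [
    [0,0,0],
    [0,0,0],
    [0,0,0],
    [0,0,0],
    [0,0,0]
  ],
  "grip": [70,70,70,70,70]
}}

```text
clock: 3.5
position: [525.4, 271.6, 48.9]
ee_rot: [0.997, -0.081, -0.002, 0.002]
contact_force: [0.7, -0.6, 0.6]
gripper_width: 69.9
```

Run:
```python
from h import *
show(); snap("wrist","w2"); find("knob_grip","wrist")
```

```text
3.5 [525.4 271.6  48.9] [[0.987, -0.162, -0.005], [-0.162, -0.987, -0.004], [-0.004, 0.005, -1.0]] q [ 0.75  0.52 -0.29 -0.   -0.77  0.66] F [ 0.7 -0.6  0.6] w 69.9
knob_grip wrist [([523.2, 272.4, 41.3], 0.62)]
```

View pics/w2.png

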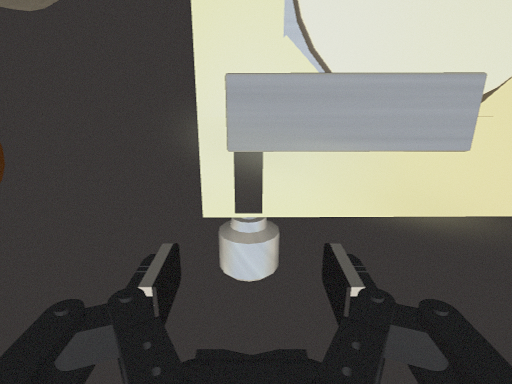

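Emit:
{"method": "send_rows", "body": {
  "translation": [
    [1,-1,20],
    [0,0,8],
    [0,0,0],
    [0,0,0],
    [0,0,0]
  ],
  "dr": [
    [0,0,0],
    [0,0,0],
    [0,0,0],
    [0,0,0],
    [0,0,0]
  ],
  "grip": [70,70,20,20,20]
}}

```text
clock: 4.22
position: [528.1, 272.7, 24.9]
ee_rot: [0.997, -0.081, 0.0, 0.001]
contact_force: [0.2, -3.2, 4.4]
gripper_width: 30.3
```

Emit:
{"method": "send_rows", "body": {
  "translation": [
    [0,0,0],
    [0,0,0],
    [0,0,0],
    [0,0,0],
    [0,0,0]
  ],
  "dr": [
    [0,0,0],
    [0,0,0],
    [0,0,0],
    [0,0,0],
    [0,0,0]
  ],
  "grip": [20,20,20,20,20]
}}

```text
clock: 4.85
position: [528.1, 272.7, 24.8]
ee_rot: [0.997, -0.081, 0.0, 0.001]
contact_force: [-0.4, -4.3, 6.2]
gripper_width: 30.2
```

Emit:
{"method": "send_rows", "body": {
  "translation": [
    [-8,0,-1],
    [-8,0,-1],
    [-8,0,0],
    [-8,0,0],
    [0,0,0]
  ],
  "dr": [
    [0,0,0],
    [0,0,0],
    [0,0,0],
    [0,0,0],
    [0,0,0]
  ],
  "grip": [20,20,20,20,20]
}}

```text
clock: 5.48
position: [498.3, 277.6, 25.0]
ee_rot: [0.997, -0.081, 0.002, 0.0]
contact_force: [12.4, -7.8, -9.1]
gripper_width: 29.5
```

Run:
```python
from h import *
show(); snap("wrist","w3"); find("latch","wrist"); find("knob_grip","wrist")
```

```text
5.47 [498.3 277.6  25. ] [[0.987, -0.161, 0.003], [-0.161, -0.987, -0.001], [0.003, 0.001, -1.0]] q [ 0.79  0.52 -0.37  0.   -0.68  0.61] F [12.4 -7.8 -9.1] w 29.5
latch wrist [([575.3, 227.1, 69.9], 0.84)]
knob_grip wrist [([493.6, 279.1, 44.1], 0.62)]
```

View pics/w3.png

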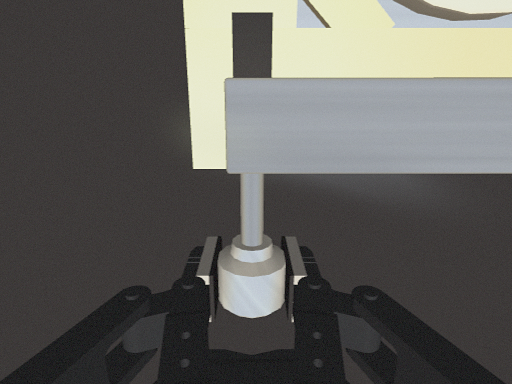

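Emit:
{"method": "send_rows", "body": {
  "translation": [
    [0,0,0],
    [0,0,0],
    [0,0,0],
    [0,0,-40],
    [0,0,-50]
  ],
  "dr": [
    [0,0,0],
    [0,0,0],
    [0,0,0],
    [0,0,0],
    [0,0,0]
  ],
  "grip": [70,70,70,70,70]
}}

```text
clock: 6.25
position: [495.5, 278.7, 115.6]
ee_rot: [0.997, -0.081, -0.001, 0.001]
contact_force: [0.5, 0.2, -0.4]
gripper_width: 70.1
```

Emit:
{"method": "send_rows", "body": {
  "translation": [
    [0,0,-40],
    [0,0,0],
    [0,0,0],
    [0,0,0],
    [0,0,0]
  ],
  "dr": [
    [0,0,0],
    [0,0,0],
    [0,0,0],
    [0,0,0],
    [0,0,0]
  ],
  "grip": [0,0,0,0,0]
}}

```text
clock: 6.88
position: [495.9, 278.5, 154.1]
ee_rot: [0.997, -0.081, -0.001, 0.001]
contact_force: [0.2, -0.1, 0.0]
gripper_width: 0.2
```

Run:
```python
from h import *
show(); snap("top","t2");snap("wrist","w4"); find("latch","wrist"); find("knob_grip","wrist");find("plate","wrist");find("press_point","wrist")
find("plate","top");find("press_point","top");find("latch","top")
print(loc2w([-66,27,71.5]))
go(loc2w([35,0,85]))
```

```text
6.88 [495.9 278.5 154.1] [[0.987, -0.162, -0.002], [-0.162, -0.987, -0.002], [-0.001, 0.002, -1.0]] q [ 0.8   0.36 -0.24 -0.   -0.97  0.61] F [ 0.2 -0.1  0. ] w 0.2
latch wrist [([576.9, 227.4, 66.1], 0.62)]
knob_grip wrist [([496.3, 281.0, 40.6], 0.58)]
plate wrist []
press_point wrist []
plate top []
press_point top [([667.4, 187.0, 73.8], 0.72), ([495.0, 277.8, 42.8], 0.42)]
latch top [([574.2, -0.1, 1.1], 0.61), ([573.8, 222.8, 74.9], 0.57)]
[575.73082589 226.81095654  71.5       ]
dt cur [187.8  65.5  70.3] dt in target frame None
```

View pics/w4.png

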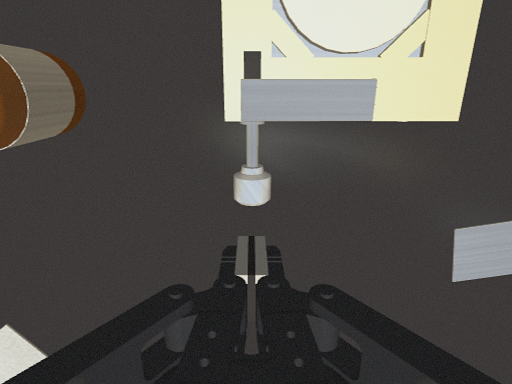

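Emit:
{"method": "send_rows", "body": {
  "translation": [
    [47,16,0],
    [47,16,0],
    [47,17,0],
    [47,17,0],
    [0,0,50]
  ],
  "dr": [
    [0,0,0],
    [0,0,0],
    [0,0,0],
    [0,0,0],
    [0,0,0]
  ],
  "grip": [0,0,0,0,0]
}}

```text
clock: 7.95
position: [677.1, 182.3, 108.8]
ee_rot: [0.997, -0.083, 0.005, -0.002]
contact_force: [-0.3, 0.1, -0.7]
gripper_width: 0.3
```

Emit:
{"method": "send_rows", "body": {
  "translation": [
    [0,0,20],
    [0,0,8],
    [0,0,8],
    [0,0,8],
    [0,0,8]
  ],
  "dr": [
    [0,0,0],
    [0,0,0],
    [0,0,0],
    [0,0,0],
    [0,0,0]
  ],
  "grip": [0,0,0,0,0]
}}

```text
clock: 8.57
position: [671.5, 183.7, 53.7]
ee_rot: [0.997, -0.081, 0.001, -0.0]
contact_force: [0.2, -0.4, 0.4]
gripper_width: -0.1
```

Run:
```python
from h import *
show(); snap("scene","s3");snap("wrist","w5")
```

```text
8.57 [671.5 183.7  53.7] [[0.987, -0.161, 0.001], [-0.161, -0.987, 0.001], [0.001, -0.001, -1.0]] q [ 0.5   0.65 -0.    0.   -0.91  0.91] F [ 0.2 -0.4  0.4] w -0.1
```

View pics/w5.png

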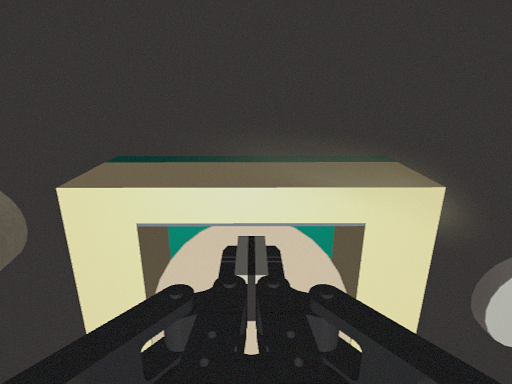

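Emit:
{"method": "send_rows", "body": {
  "translation": [
    [0,0,4],
    [0,0,3],
    [0,0,0],
    [0,0,0],
    [0,0,0]
  ],
  "dr": [
    [0,0,0],
    [0,0,0],
    [0,0,0],
    [0,0,0],
    [0,0,0]
  ],
  "grip": [0,0,0,0,0]
}}

```text
clock: 9.3
position: [671.3, 183.3, 46.5]
ee_rot: [0.997, -0.081, 0.0, -0.0]
contact_force: [0.3, 0.7, 0.1]
gripper_width: -0.3
```

Emit:
{"method": "send_rows", "body": {
  "translation": [
    [0,0,-15],
    [0,0,-45],
    [0,0,-45],
    [0,0,-30],
    [0,0,0]
  ],
  "dr": [
    [0,0,0],
    [0,0,0],
    [0,0,0],
    [0,0,0],
    [0,0,0]
  ],
  "grip": [0,0,0,0,0]
}}

```text
clock: 9.93
position: [672.9, 183.9, 186.5]
ee_rot: [0.997, -0.081, 0.004, -0.002]
contact_force: [-0.2, -0.5, -1.2]
gripper_width: 0.4
```

Run:
```python
from h import *
show(); snap("scene","s4");im=snap("top","t4");snap("wrist","w6");find("plate","scene");find("plate","wrist")
a=cv2.imread("pics/s4.png")[180:270,270:370];cv2.imwrite("pics/s4c.png",cv2.resize(a,None,fx=6,fy=6,interpolation=cv2.INTER_CUBIC))
```

```text
9.93 [672.9 183.9 186.5] [[0.987, -0.161, 0.008], [-0.161, -0.987, 0.003], [0.007, -0.005, -1.0]] q [ 0.5   0.53  0.14  0.   -1.17  0.91] F [-0.2 -0.5 -1.2] w 0.4
plate scene [([640.1, 189.0, 55.7], 0.64)]
plate wrist [([636.0, 186.2, 58.5], 0.82)]
```

View pics/s4c.png

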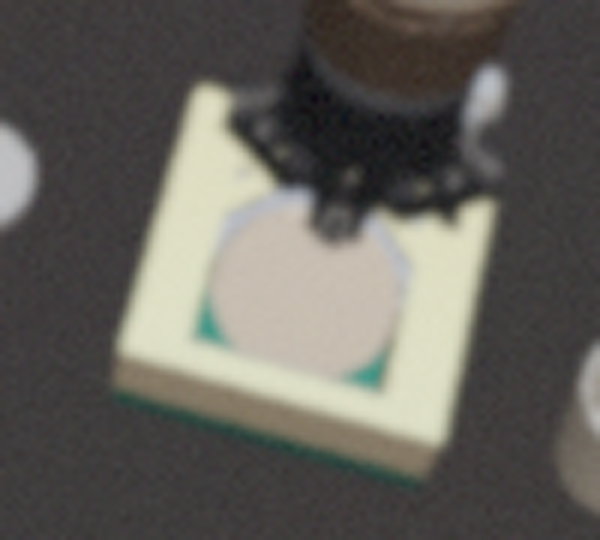

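View pics/w6.png

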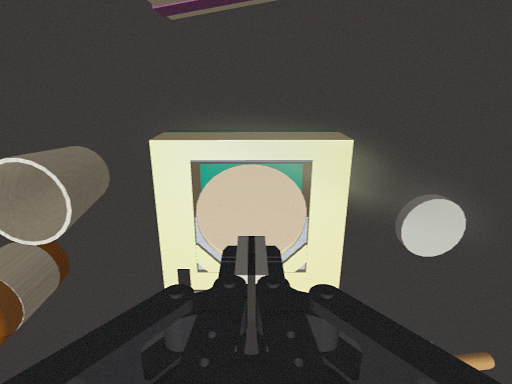

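Emit:
{"method": "send_rows", "body": {
  "translation": [
    [-40,0,-10],
    [-40,0,-10],
    [-30,0,0],
    [0,0,0],
    [0,0,0]
  ],
  "dr": [
    [0,0,0],
    [0,0,0],
    [0,0,0],
    [0,0,10],
    [0,0,10]
  ],
  "grip": [0,0,0,0,0]
}}

```text
clock: 10.8
position: [561.8, 201.1, 200.6]
ee_rot: [0.967, -0.255, -0.001, 0.001]
contact_force: [-0.1, 0.2, 0.1]
gripper_width: 0.3
```

Run:
```python
from h import *
show(); snap("scene","s5");im=snap("top","t5");snap("wrist","w7");find("plate","scene");find("plate","wrist")
a=cv2.imread("pics/s5.png")[180:270,270:370];cv2.imwrite("pics/s5c.png",cv2.resize(a,None,fx=6,fy=6,interpolation=cv2.INTER_CUBIC))
```

```text
10.8 [561.8 201.1 200.6] [[0.869, -0.494, -0.001], [-0.494, -0.869, -0.001], [-0.001, 0.001, -1.0]] q [ 0.61  0.36 -0.11 -0.   -1.1   0.44] F [-0.1  0.2  0.1] w 0.3
plate scene [([644.1, 188.3, 52.9], 0.7)]
plate wrist [([634.5, 185.3, 56.9], 0.94)]
```

View pics/s5c.png

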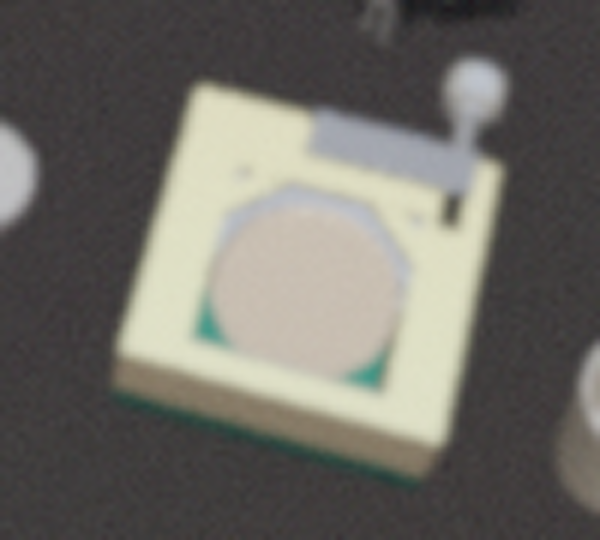

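View pics/w7.png

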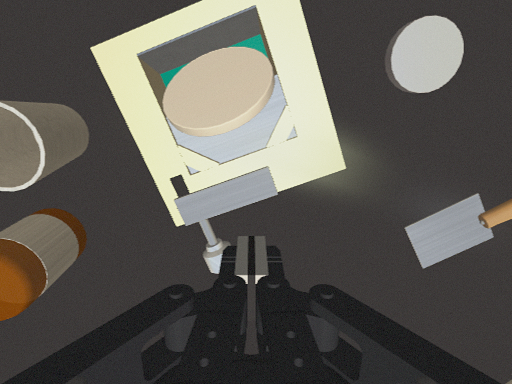

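Run:
```python
from h import *
ci={n:arm.camera_info(n) for n in ["wrist","scene","top"]}
def proj(c,P):
    T=np.linalg.inv(np.array(c['cam_to_world']));q=P@T[:3,:3].T+T[:3,3]
    return np.c_[q[:,0]/q[:,2]*c['fx']+c['cx'],q[:,1]/q[:,2]*c['fy']+c['cy']]
t=np.linspace(0,2*np.pi,100)
def draw(n,f,crop,s):
    im=cv2.imread(f"pics/{f}.png");x0,x1,y0,y1=crop
    im=cv2.resize(im[y0:y1,x0:x1],None,fx=s,fy=s,interpolation=cv2.INTER_CUBIC)
    for th,col in [(55,(0,0,255)),]:
        a=np.radians(th);d=np.array([-np.cos(a),0,np.sin(a)]);nn=np.array([np.sin(a),0,np.cos(a)])
        far=43/np.sin(a);ctr=np.array([3.5,0,60])+d*(50-far)
        for h in (0,10):
            P=ctr+nn*h+50*np.cos(t)[:,None]*d+50*np.sin(t)[:,None]*np.array([0,1,0])
            uv=(proj(ci[n],loc2w(P))-[x0,y0]+.5)*s-.5
            cv2.polylines(im,[np.int32(np.round(uv))],True,col if h else (255,0,0),1)
    cv2.imwrite(f"pics/ov_{f}.png",im)
draw("wrist","w7",(90,350,0,230),3)
```

```text
(no output)
```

View pics/ov_w7.png

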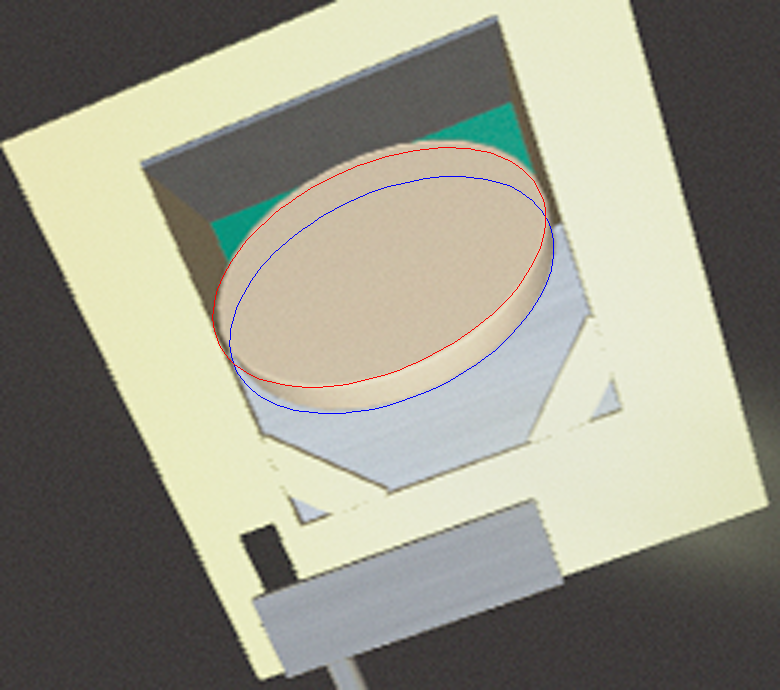

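```bash
cat >> h.py <<'E'
a=np.radians(55);D=np.array([-np.cos(a),0,np.sin(a)]);N=np.array([np.sin(a),0,np.cos(a)])
CT=np.array([3.5,0,60])+D*(50-43/np.sin(a))
EDGE=CT+5*N+50*D
MB=np.c_[[0,-1,0],[-N[0],0,-N[2]],-D]
MG=R.from_euler('z',BY,degrees=True)*R.from_matrix(MB)
def gp(depth): return loc2w(EDGE-depth*D)
E
python3 - <<'E'
from h import *
print(EDGE,gp(26),gp(-40))
go(gp(-40),MG)
# yaw remaining with tool down
MD=R.from_euler('z',BY,degrees=True)*R.from_matrix(np.c_[[0,-1,0],[-1,0,0],[0,0,-1]])
go(gp(-40),MD)
E
```

```text
[-19.65295927   0.         101.78308661] [631.82233161 190.26599758  80.48513346] [594.4638774  196.38367907 134.54916838]
dr(deg,tool) [30.54 21.37 67.83]
dt cur [ 30.2 -11.7  66.1] dt in target frame [-0.7 11.5 72.7]
dr(deg,tool) [ 7.000e-02 -1.000e-02  7.013e+01]
dt cur [ 30.2 -11.7  66.1] dt in target frame [ -0.7 -32.3  66.1]
```

Emit:
{"method": "send_rows", "body": {
  "translation": [
    [0,0,0],
    [0,0,0],
    [0,0,0],
    [0,0,0],
    [0,0,0]
  ],
  "dr": [
    [0,0,10],
    [0,0,10],
    [0,0,10],
    [0,0,10],
    [0,0,10]
  ],
  "grip": [36,36,36,36,36]
}}

```text
clock: 11.68
position: [562.6, 201.0, 201.0]
ee_rot: [0.769, -0.64, -0.0, 0.0]
contact_force: [0.7, -0.5, -0.6]
gripper_width: 36.2
```

Emit:
{"method": "send_rows", "body": {
  "translation": [
    [0,0,0],
    [0,0,0],
    [0,0,0],
    [0,0,0],
    [0,0,0]
  ],
  "dr": [
    [0,0,10],
    [0,0,10],
    [9,0,0],
    [9,0,0],
    [9,0,0]
  ],
  "grip": [36,36,36,36,36]
}}

```text
clock: 12.3
position: [566.6, 196.7, 203.9]
ee_rot: [-0.63, 0.746, -0.169, 0.137]
contact_force: [1.4, -1.4, 1.7]
gripper_width: 36.2
```

Emit:
{"method": "send_rows", "body": {
  "translation": [
    [0,0,0],
    [0,0,0],
    [0,0,0],
    [0,0,0],
    [0,0,0]
  ],
  "dr": [
    [8,0,0],
    [0,0,0],
    [0,0,0],
    [0,0,0],
    [0,0,0]
  ],
  "grip": [36,36,36,36,36]
}}

```text
clock: 12.92
position: [575.3, 190.5, 209.0]
ee_rot: [-0.618, 0.741, -0.205, 0.16]
contact_force: [1.2, -1.4, 0.1]
gripper_width: 36.1
```

Run:
```python
from h import *
show(); snap("wrist","w8");go(gp(-20),MG);go(gp(26),MG);find("plate","wrist")
```

```text
12.93 [575.3 190.5 209. ] [[-0.184, -0.851, 0.492], [-0.983, 0.151, -0.106], [0.016, -0.503, -0.864]] q [ 0.68  0.19 -0.7   0.92 -0.51 -1.64] F [ 1.2 -1.4  0.1] w 36.1
dr(deg,tool) [ 4.82 -1.49 -0.56]
dt cur [-11.3  20.1  93. ] dt in target frame [-9.1 27.8 91.3]
dr(deg,tool) [ 4.82 -1.49 -0.56]
dt cur [-12.5  16.3 138.8] dt in target frame [ -9.1  27.8 137.3]
plate wrist [([637.6, 187.9, 59.0], 0.97)]
```

View pics/w8.png

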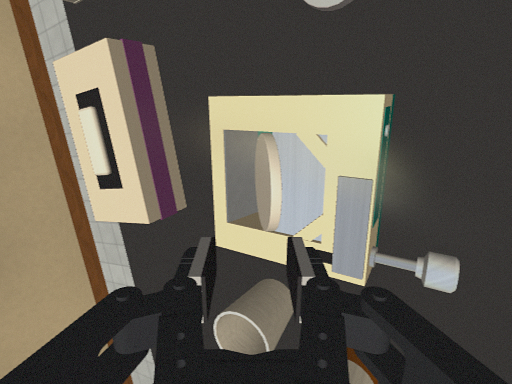

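Emit:
{"method": "send_rows", "body": {
  "translation": [
    [0,0,0],
    [-5,10,20],
    [-4,10,20],
    [0,4,10],
    [0,0,0]
  ],
  "dr": [
    [4.8,-1.5,-0.5],
    [0,0,0],
    [0,0,0],
    [0,0,0],
    [0,0,0]
  ],
  "grip": [36,36,36,36,36]
}}

```text
clock: 13.65
position: [587.8, 194.4, 155.3]
ee_rot: [-0.616, 0.732, -0.226, 0.185]
contact_force: [-0.5, -1.1, -0.3]
gripper_width: 35.9
```

Run:
```python
from h import *
show(); go(gp(-10),MG);go(gp(26),MG)
```

```text
13.65 [587.8 194.4 155.3] [[-0.173, -0.817, 0.55], [-0.985, 0.139, -0.103], [0.008, -0.559, -0.829]] q [ 0.47  0.26 -0.84  1.63 -0.35 -2.19] F [-0.5 -1.1 -0.3] w 35.9
dr(deg,tool) [ 0.99 -0.73 -0.28]
dt cur [-3.7  6.  50.7] dt in target frame [-3.1  6.8 50.6]
dr(deg,tool) [ 0.99 -0.73 -0.28]
dt cur [-4.1  5.3 86.7] dt in target frame [-3.1  6.8 86.6]
```

```bash
cat > fk.py <<'E'
import numpy as np
from scipy.spatial.transform import Rotation as R
from scipy.optimize import least_squares
S=[([1.512,.386,.007,-.001,-1.194,-.259],[195.1,593.2,230.2]),
([.75,.33,-.07,0,-1.17,.66],[527.6,276.5,231.5]),([.75,.52,-.29,0,-.77,.66],[525.4,271.6,48.9]),
([.79,.52,-.37,0,-.68,.61],[498.3,277.6,25.0]),([.80,.36,-.24,0,-.97,.61],[495.9,278.5,154.1]),
([.5,.65,0,0,-.91,.91],[671.5,183.7,53.7]),([.5,.53,.14,0,-1.17,.91],[672.9,183.9,186.5]),
([.61,.36,-.11,0,-1.10,.44],[561.8,201.1,200.6]),([.68,.19,-.7,.92,-.51,-1.64],[575.3,190.5,209.0]),
([.47,.26,-.84,1.63,-.35,-2.19],[587.8,194.4,155.3])]
def fk(q,p):
    m,h,a,L1,L2,e,Lt=p; q=np.asarray(q,float)
    B=R.from_euler('z',q[0]+m); U=R.from_euler('y',q[1]) # upper arm along z
    F=R.from_euler('y',q[1]-q[2])                        # forearm along x after rot
    pw=np.array([a,0,h])+U.apply([0,0,L1])+F.apply([L2,0,e])
    W=B*F*R.from_euler('x',s4*q[3])*R.from_euler('y',-q[4])*R.from_euler('x',s6*q[5])
    return B.apply(pw)+W.apply([Lt,0,0]),W
s4=1;s6=1
def fit():
    global s4
    best=None
    for s in (1,-1):
        s4=s
        r=least_squares(lambda p:np.concatenate([fk(q,p)[0]-x for q,x in S]),[-.26,300,0,400,400,0,200])
        if best is None or r.cost<best[0].cost: best=(r,s)
    s4=best[1]; return best[0]
if __name__=="__main__":
    r=fit();print(r.cost,s4,np.round(r.x,3));print(np.round(r.fun.reshape(-1,3),0).tolist())
E
python3 fk.py
```

```text
19324.644265092284 -1 [-2.34000e-01  9.77090e+01  2.41138e+02  3.92793e+02  2.29763e+02
  4.41830e+01  2.09292e+02]
[[-17.0, -1.0, -22.0], [-8.0, 18.0, -20.0], [18.0, 36.0, 44.0], [25.0, 47.0, 54.0], [6.0, 40.0, 9.0], [-5.0, -2.0, 44.0], [-25.0, -8.0, -6.0], [1.0, 21.0, -9.0], [-34.0, -22.0, -57.0], [-8.0, -129.0, -36.0]]
```

```bash
python3 - <<'E'
s=open('fk.py').read()
s=s.replace("m,h,a,L1,L2,e,Lt=p","m,h,a,L1,L2,e,Lt,dy,wx,wz=p").replace("np.array([a,0,h])","np.array([a,dy,h])").replace("W.apply([Lt,0,0])","(B*F*R.from_euler('x',s4*q[3])).apply([0,wx,wz])+W.apply([Lt,0,0])")
s=s.replace("[-.26,300,0,400,400,0,200]","[0,300,0,400,400,0,200,-160,0,0]")
open('fk.py','w').write(s)
E
python3 fk.py
```

```text
33.5272265983357 -1 [-1.40000e-02  1.72558e+02  5.69800e+00  5.62132e+02  4.19483e+02
 -5.42700e+00  3.08643e+02  7.13900e+00 -1.58177e+02  4.57500e+00]
[[-1.0, 0.0, -2.0], [-1.0, -3.0, 0.0], [-1.0, -0.0, -2.0], [-1.0, -1.0, 0.0], [-1.0, 4.0, -2.0], [3.0, 1.0, 3.0], [-0.0, 0.0, 2.0], [1.0, -2.0, -1.0], [-0.0, 1.0, 0.0], [0.0, -0.0, 0.0]]
```

```bash
cat > ik.py <<'E'
import fk; from fk import *
from h import *
import itertools
r=fk.fit();P=r.x
RS=[(S[1][0],[0.997,-0.08,0,0]),(S[8][0],[-.618,.741,-.205,.16]),(S[9][0],[-.616,.732,-.226,.185]),(S[0][0],[.987,-.158,0,0])]
best=None
for s in (1,-1):
    fk.s6=s
    Cs=R.concatenate([fk.fk(q,P)[1].inv()*R.from_quat(o) for q,o in RS]);C=Cs.mean()
    e=(C.inv()*Cs).magnitude().max()
    if best is None or e<best[0]: best=(e,s,C)
fk.s6=best[1];C=best[2]
lo=np.array([-3.14,-1.21,-1.07,-3.16,-2.99,-3.1]);hi=np.array([3.14,2.06,1.41,2.05,-.16,3.1])
def ik(pos,M,q0,bound=True):
    def f(q):
        x,W=fk.fk(q,P);return np.r_[(x-pos)/1.0,(M.inv()*(W*C)).as_rotvec()*200]
    s=least_squares(f,np.clip(q0,lo+.01,hi-.01),bounds=(lo,hi) if bound else (-np.inf,np.inf))
    return s.x,s.cost
E
python3 - <<'E'
from ik import *
print(best[:2])
s=arm.read_state();q0=s['joints'];print(np.round(q0,3))
print(fk.fk(q0,P)[0],s['position'])
for dep in (-40,-10,26):
    for b in (True,False):
        q,c=ik(gp(dep),MG,q0,b);print(dep,b,np.round(q,2),round(c,2))
rng=np.random.default_rng(0)
print("multi")
sols=[]
for i in range(40):
    q,c=ik(gp(26),MG,rng.uniform(lo,hi))
    if c<2 and not any(np.allclose(q,x,atol=.02) for x in sols): sols.append(q);print(np.round(q,2))
E
```

```text
Traceback (most recent call last):
  File "ik.py", line 4, in <module>
    r=fk.fit();P=r.x
      ^^^^^^
AttributeError: 'function' object has no attribute 'fit'
```

```bash
mv fk.py kin.py; sed -i 's/import fk; from fk import \*/import kin as fk; from kin import S,least_squares/' ik.py
python3 - <<'E'
from ik import *
print(best[:2])
s=arm.read_state();q0=s['joints'];print(np.round(q0,3))
print(fk.fk(q0,P)[0],s['position'])
for dep in (-40,-10,26):
    for b in (True,False):
        q,c=ik(gp(dep),MG,q0,b);print(dep,b,np.round(q,2),round(c,2))
rng=np.random.default_rng(0)
print("multi")
sols=[]
for i in range(40):
    q,c=ik(gp(26),MG,rng.uniform(lo,hi))
    if c<2 and not any(np.allclose(q,x,atol=.02) for x in sols): sols.append(q);print(np.round(q,2))
E
```

```text
(np.float64(0.006483727679823744), -1)
[ 0.467  0.263 -0.838  1.635 -0.347 -2.189]
[589.11032598 194.07640532 154.28957303] [587.82410286 194.37924848 155.32986034]
-40 True [ 0.36  0.3  -0.84  1.95 -0.31 -2.41] 0.0
-40 False [ 0.36  0.3  -0.84  1.95 -0.31 -2.41] 0.0
-10 True [ 0.32  0.36 -0.81  2.05 -0.3  -2.48] 4.33
-10 False [ 0.29  0.36 -0.81  2.14 -0.3  -2.54] 0.0
26 True [ 0.31  0.43 -0.77  2.05 -0.32 -2.48] 44.77
26 False [ 0.23  0.43 -0.77  2.31 -0.29 -2.66] 0.0
multi
```

```bash
cat >> ik.py <<'E'
def pose(beta,flip,dl=0,depth=26):
    b=np.radians(beta);Db=np.cos(b)*D+np.sin(b)*np.array([0,1,0])
    e=CT+5*N+50*Db
    z=-Db;y=-N*(1 if not flip else -1);
    Mm=R.from_matrix(np.c_[np.cross(y,z),y,z])
    # tilt reduction dl about base-plane axis: rotate tool about e by dl deg around axis cross(N,Db)
    ax=np.cross(N,Db); rr=R.from_rotvec(np.radians(dl)*ax)
    Rb=R.from_euler('z',BY,degrees=True)
    Db2=rr.apply(Db)
    return loc2w(e-depth*Db2),Rb*rr*Mm
E
python3 - <<'E'
from ik import *
q0=arm.read_state()['joints']
rng=np.random.default_rng(0)
seeds=[q0]+[np.r_[.4,.4,-.5,x,y,z] for x in (-2.5,-1.2,0,1.2) for y in (-.4,) for z in (-2.4,-1,1,2.4)]
for dl in (0,-8,8):
  for flip in (0,1):
    for beta in range(-40,41,10):
        pos,M=pose(beta,flip,dl)
        out=[]
        for s in seeds:
            q,c=ik(pos,M,s)
            if c<3 and not any(np.allclose(q,x,atol=.05) for x in out): out.append(q)
        print(dl,flip,beta,"tz",np.round(M.as_matrix()[:,2],2),[np.round(o,2).tolist() for o in out],flush=True)
E
```

```text
0 0 -40 tz [ 0.54  0.56 -0.63] [[0.06, 0.48, -0.26, -1.42, -0.57, 1.17]]
0 0 -30 tz [ 0.57  0.41 -0.71] [[0.25, 0.42, -0.29, -1.18, -0.29, 0.81]]
0 0 -20 tz [ 0.59  0.25 -0.77] []
0 0 -10 tz [ 0.59  0.08 -0.81] []
0 0 0 tz [ 0.57 -0.09 -0.82] []
0 0 10 tz [ 0.53 -0.26 -0.81] [[0.49, 0.47, -0.76, 1.69, -0.5, -2.31]]
0 0 20 tz [ 0.48 -0.42 -0.77] [[0.66, 0.54, -0.66, 1.32, -0.71, -2.12]]
0 0 30 tz [ 0.41 -0.57 -0.71] [[0.75, 0.63, -0.52, 1.09, -0.91, -2.0]]
0 0 40 tz [ 0.33 -0.71 -0.63] [[0.8, 0.73, -0.39, 0.96, -1.11, -1.94]]
0 1 -40 tz [ 0.54  0.56 -0.63] [[0.06, 0.48, -0.26, -1.42, -0.58, -1.97]]
0 1 -30 tz [ 0.57  0.41 -0.71] [[0.25, 0.42, -0.29, -1.19, -0.3, -2.31]]
0 1 -20 tz [ 0.59  0.25 -0.77] []
0 1 -10 tz [ 0.59  0.08 -0.81] []
0 1 0 tz [ 0.57 -0.09 -0.82] []
0 1 10 tz [ 0.53 -0.26 -0.81] [[0.48, 0.47, -0.76, 1.7, -0.5, 0.82]]
0 1 20 tz [ 0.48 -0.42 -0.77] [[0.65, 0.54, -0.66, 1.32, -0.7, 1.02]]
0 1 30 tz [ 0.41 -0.57 -0.71] [[0.75, 0.63, -0.53, 1.1, -0.9, 1.14]]
0 1 40 tz [ 0.33 -0.71 -0.63] [[0.8, 0.73, -0.39, 0.96, -1.1, 1.21]]
-8 0 -40 tz [ 0.42  0.58 -0.7 ] [[0.13, 0.48,
[... 1549 characters left out ...]
[ 0.52 -0.59 -0.62] [[0.73, 0.64, -0.62, 1.33, -0.94, -2.21]]
8 0 40 tz [ 0.44 -0.72 -0.54] [[0.8, 0.73, -0.48, 1.15, -1.12, -2.09]]
8 1 -40 tz [ 0.64  0.54 -0.54] [[-0.04, 0.5, -0.34, -1.74, -0.62, -1.59]]
8 1 -30 tz [ 0.68  0.39 -0.62] [[0.09, 0.44, -0.34, -1.72, -0.35, -1.69]]
8 1 -20 tz [ 0.69  0.23 -0.68] []
8 1 -10 tz [ 0.69  0.06 -0.72] [[0.03, 0.43, -0.57, -2.88, -0.2, -0.43]]
8 1 0 tz [ 0.67 -0.11 -0.73] []
8 1 10 tz [ 0.64 -0.28 -0.72] [[0.42, 0.48, -0.8, 2.04, -0.6, 0.56]]
8 1 20 tz [ 0.58 -0.44 -0.68] [[0.61, 0.55, -0.73, 1.63, -0.76, 0.77]]
8 1 30 tz [ 0.52 -0.59 -0.62] [[0.73, 0.64, -0.62, 1.34, -0.93, 0.93]]
8 1 40 tz [ 0.44 -0.72 -0.54] [[0.8, 0.73, -0.49, 1.15, -1.11, 1.05]]
```

Run:
```python
from ik import *
show()
for d in (-25,24):
    p,M=pose(20,0,0,d); print(d,np.round(p,1),'local',np.round(R.from_euler('z',-BY,degrees=True).apply(p-np.r_[BO,0]),1)); go(p,M); print(np.round(ik(p,M,arm.read_state()['joints'])[0],2))
MR=R.from_euler('z',-8.5,degrees=True)*R.from_matrix(np.c_[[0,-1,0],[-1,0,0],[0,0,-1]])
for z in (83,200): print(np.round(ik([635.7,-202,z],MR,[0,.5,0,0,-1,-.9])[0],2))
```

```text
13.65 [587.8 194.4 155.3] [[-0.173, -0.817, 0.55], [-0.985, 0.139, -0.103], [0.008, -0.559, -0.829]] q [ 0.47  0.26 -0.84  1.63 -0.35 -2.19] F [-0.5 -1.1 -0.3] w 35.9
-25 [609.7 219.9 118.6] local [-31.4  25.7 118.6]
dr(deg,tool) [ 1.02 19.27 -0.11]
dt cur [-29.2   6.3  39.9] dt in target frame [-40.7   6.8  27.9]
[ 0.76  0.48 -0.63  1.15 -0.77 -2.02]
24 [633.  199.1  80.8] local [-5.   8.9 80.8]
dr(deg,tool) [ 1.02 19.27 -0.11]
dt cur [-13.    5.4  86.1] dt in target frame [-40.7   6.8  76.9]
[ 0.66  0.54 -0.65  1.31 -0.71 -2.11]
[-0.06  0.58 -0.06  0.   -0.93 -0.09]
[-0.06  0.48  0.08  0.   -1.17 -0.09]
```

Emit:
{"method": "send_rows", "body": {
  "translation": [
    [0,0,0],
    [0,0,0],
    [0,0,0],
    [-20,3,0],
    [-20,3,0]
  ],
  "dr": [
    [1,6,0],
    [0,6.6,0],
    [0,6.6,0],
    [0,0,0],
    [0,0,0]
  ],
  "grip": [30,30,30,30,30]
}}

```text
clock: 14.28
position: [596.8, 233.3, 141.5]
ee_rot: [-0.568, 0.751, -0.331, 0.068]
contact_force: [0.5, -0.6, -0.3]
gripper_width: 30.2
```

Emit:
{"method": "send_rows", "body": {
  "translation": [
    [0,0,0],
    [0,0,15],
    [0,0,13],
    [0,0,0],
    [0,0,0]
  ],
  "dr": [
    [0,0,0],
    [0,0,0],
    [0,0,0],
    [0,0,0],
    [0,0,0]
  ],
  "grip": [30,30,30,30,30]
}}

```text
clock: 14.9
position: [610.1, 219.6, 120.8]
ee_rot: [-0.567, 0.751, -0.332, 0.068]
contact_force: [1.2, -0.1, 0.1]
gripper_width: 30.2
```

Run:
```python
from ik import *
show();snap("wrist","w9")
for d in (-25,24):
    p,M=pose(20,0,0,d); go(p,M)
```

```text
14.9 [610.1 219.6 120.8] [[-0.348, -0.807, 0.478], [-0.896, 0.137, -0.422], [0.275, -0.575, -0.77]] q [ 0.75  0.48 -0.63  1.14 -0.77 -2.  ] F [ 1.2 -0.1  0.1] w 30.2
dr(deg,tool) [-0.03  0.2  -0.29]
dt cur [-0.4  1.7  1.6] dt in target frame [-0.4  1.7  1.6]
dr(deg,tool) [-0.03  0.2  -0.29]
dt cur [-0.2  1.8 50.6] dt in target frame [-0.4  1.7 50.6]
```

View pics/w9.png

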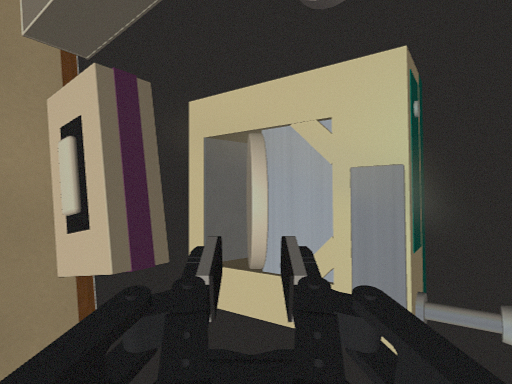

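Emit:
{"method": "send_rows", "body": {
  "translation": [
    [0,2,10],
    [0,0,12],
    [0,0,8],
    [0,0,0],
    [0,0,0]
  ],
  "dr": [
    [0,0,0],
    [0,0,0],
    [0,0,0],
    [0,0,0],
    [0,0,0]
  ],
  "grip": [30,30,30,30,30]
}}

```text
clock: 15.58
position: [622.9, 207.9, 96.1]
ee_rot: [-0.567, 0.751, -0.332, 0.068]
contact_force: [-0.2, 0.2, -0.5]
gripper_width: 29.9
```

Run:
```python
from ik import *
show();snap("wrist","w10")
for d in (24,): p,M=pose(20,0,0,d); go(p,M)
```

```text
15.57 [622.9 207.9  96.1] [[-0.347, -0.807, 0.478], [-0.896, 0.136, -0.422], [0.275, -0.575, -0.77]] q [ 0.7   0.51 -0.65  1.24 -0.73 -2.07] F [-0.2  0.2 -0.5] w 29.9
dr(deg,tool) [-0.03  0.2  -0.25]
dt cur [ 0.3 -0.5 20.5] dt in target frame [ 0.2 -0.6 20.5]
```

View pics/w10.png

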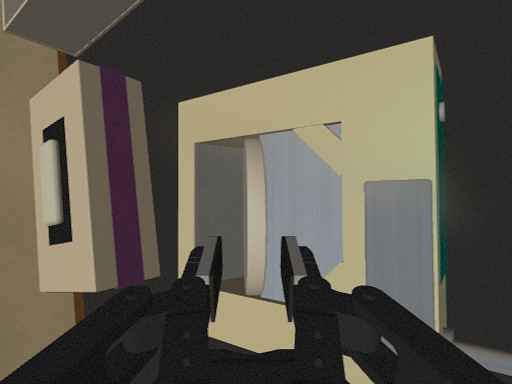

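Emit:
{"method": "send_rows", "body": {
  "translation": [
    [0,0,10],
    [0,0,9],
    [0,0,0],
    [0,0,0],
    [0,0,0]
  ],
  "dr": [
    [0,0,0],
    [0,0,0],
    [0,0,0],
    [0,0,0],
    [0,0,0]
  ],
  "grip": [30,30,30,0,0]
}}

```text
clock: 16.25
position: [632.1, 199.8, 81.8]
ee_rot: [-0.567, 0.751, -0.332, 0.068]
contact_force: [0.4, -0.1, 0.3]
gripper_width: 8.8
```

Emit:
{"method": "send_rows", "body": {
  "translation": [
    [0,0,0],
    [0,0,0],
    [0,0,0],
    [0,0,0],
    [0,0,0]
  ],
  "dr": [
    [0,0,0],
    [0,0,0],
    [0,0,0],
    [0,0,0],
    [0,0,0]
  ],
  "grip": [0,0,0,0,0]
}}

```text
clock: 16.88
position: [632.0, 199.9, 81.6]
ee_rot: [-0.567, 0.751, -0.332, 0.068]
contact_force: [0.4, 0.4, 1.2]
gripper_width: 8.9
```

Run:
```python
from ik import *
show();snap("wrist","w11")
M=pose(20,0,0,24)[1]
print("world up in tool",np.round(M.inv().apply([0,0,1]),3))
```

```text
16.88 [632.  199.9  81.6] [[-0.348, -0.807, 0.478], [-0.896, 0.136, -0.422], [0.275, -0.575, -0.77]] q [ 0.66  0.54 -0.66  1.3  -0.71 -2.11] F [0.4 0.4 1.2] w 8.9
world up in tool [ 0.28  -0.574 -0.77 ]
```

View pics/w11.png

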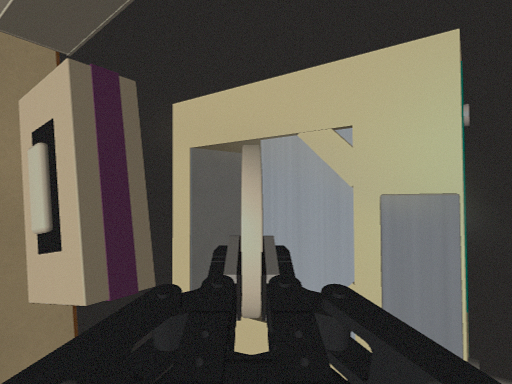

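Run:
```python
from ik import *
q=arm.read_state()['joints'];p,M=pose(20,0,0,24)
for dz in (30,60,90,120,150):
    q,c=ik(p+[0,0,dz],M,q);print(dz,np.round(q,2),round(c,2))
```

```text
30 [ 0.69  0.5  -0.63  1.22 -0.74 -2.02] 0.0
60 [ 0.71  0.46 -0.59  1.13 -0.77 -1.93] 0.0
90 [ 0.72  0.43 -0.56  1.06 -0.81 -1.85] 0.0
120 [ 0.74  0.4  -0.51  0.99 -0.86 -1.77] 0.0
150 [ 0.75  0.37 -0.47  0.94 -0.91 -1.7 ] 0.0
```

Emit:
{"method": "send_rows", "body": {
  "translation": [
    [3,-6,-8],
    [8,-17,-23],
    [8,-17,-23],
    [0,0,0],
    [0,0,0]
  ],
  "dr": [
    [0,0,0],
    [0,0,0],
    [0,0,0],
    [0,0,0],
    [0,0,0]
  ],
  "grip": [0,0,0,0,0]
}}

```text
clock: 17.55
position: [631.0, 199.7, 150.1]
ee_rot: [-0.568, 0.751, -0.332, 0.067]
contact_force: [0.9, 0.2, -1.4]
gripper_width: 8.7
```

Plate is out. I lift it further and work out the transfer to the rack.

Emit:
{"method": "send_rows", "body": {
  "translation": [
    [7,-14,-19],
    [7,-14,-19],
    [5,-11,-15],
    [0,0,0],
    [0,0,0]
  ],
  "dr": [
    [0,0,0],
    [0,0,0],
    [0,0,0],
    [0,0,0],
    [0,0,0]
  ],
  "grip": [0,0,0,0,0]
}}

```text
clock: 18.18
position: [630.7, 199.3, 217.6]
ee_rot: [-0.568, 0.751, -0.332, 0.066]
contact_force: [-0.4, 0.3, -1.2]
gripper_width: 8.7
```

Run:
```python
from ik import *
show()
MR=R.from_euler('z',-8.5,degrees=True)*R.from_matrix(np.c_[[0,-1,0],[-1,0,0],[0,0,-1]])
s=arm.read_state();Rc=R.from_quat(s['ee_rot'])
rv=(Rc.inv()*MR).as_rotvec(degrees=True);print(rv,np.linalg.norm(rv))
q=s['joints']
for k in range(1,6):
    Mk=Rc*R.from_rotvec(rv*k/5,degrees=True);q,c=ik(s['position'],Mk,q);print(np.round(q,2),round(c,2))
go([635.7,-202,200],MR)
for k in range(1,6):
    q,c=ik(s['position']+k/5*(np.array([635.7,-202,200])-s['position']),MR,q);print(np.round(q,2),round(c,2))
snap("wrist","w12");snap("scene","s12")
```

```text
18.18 [630.7 199.3 217.6] [[-0.347, -0.808, 0.476], [-0.896, 0.135, -0.424], [0.278, -0.573, -0.771]] q [ 0.75  0.38 -0.49  0.95 -0.89 -1.72] F [-0.4  0.3 -1.2] w 8.7
[-34.43781938 -19.51696899  -7.01991206] 40.201425935180296
[ 0.74  0.37 -0.4   0.75 -0.87 -1.5 ] 0.0
[ 0.71  0.38 -0.29  0.53 -0.91 -1.26] 0.0
[ 0.67  0.39 -0.16  0.33 -0.98 -1.04] 0.0
[ 0.61  0.42 -0.03  0.15 -1.08 -0.85] 0.0
[ 0.55  0.46  0.09  0.   -1.2  -0.7 ] 0.0
dr(deg,tool) [-34.44 -19.52  -7.02]
dt cur [352.8 -48.3 186. ] dt in target frame [396.2 -64.3  17.6]
[ 0.44  0.43  0.03  0.   -1.18 -0.59] 0.0
[ 0.32  0.41  0.    0.   -1.16 -0.47] 0.0
[ 0.19  0.42 -0.    0.   -1.15 -0.34] 0.0
[ 0.06  0.44  0.02  0.   -1.16 -0.21] 0.0
[-0.06  0.48  0.08  0.   -1.17 -0.09] 0.0
```

View pics/w12.png

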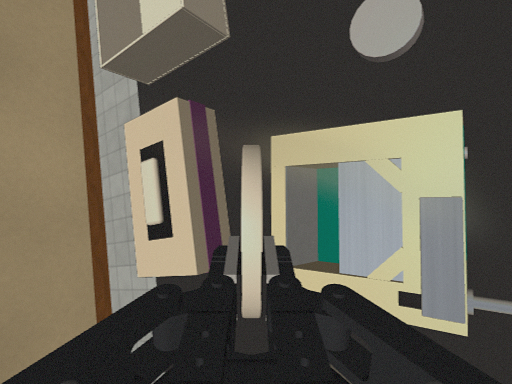

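Emit:
{"method": "send_rows", "body": {
  "translation": [
    [0,0,0],
    [0,0,0],
    [0,0,0],
    [0,0,0],
    [0,0,0]
  ],
  "dr": [
    [-6.9,-3.9,-1.4],
    [-6.9,-3.9,-1.4],
    [-6.9,-3.9,-1.4],
    [-6.9,-3.9,-1.4],
    [-6.8,-3.9,-1.4]
  ],
  "grip": [0,0,0,0,0]
}}

```text
clock: 18.9
position: [630.8, 200.3, 219.0]
ee_rot: [-0.653, 0.757, 0.002, 0.001]
contact_force: [0.4, 0.3, -2.2]
gripper_width: 8.7
```

Emit:
{"method": "send_rows", "body": {
  "translation": [
    [40,-6,0],
    [40,-7,0],
    [40,-6,0],
    [40,-7,0],
    [40,-6,0]
  ],
  "dr": [
    [0,0,0],
    [0,0,0],
    [0,0,0],
    [0,0,0],
    [0,0,0]
  ],
  "grip": [0,0,0,0,0]
}}

```text
clock: 19.52
position: [632.7, -4.2, 218.0]
ee_rot: [-0.653, 0.758, 0.0, 0.0]
contact_force: [1.2, 0.4, -1.8]
gripper_width: 8.5
```

Emit:
{"method": "send_rows", "body": {
  "translation": [
    [40,-6,0],
    [40,-7,0],
    [40,-6,0],
    [40,-7,0],
    [0,0,0]
  ],
  "dr": [
    [0,0,0],
    [0,0,0],
    [0,0,0],
    [0,0,0],
    [0,0,0]
  ],
  "grip": [0,0,0,0,0]
}}

```text
clock: 20.15
position: [634.4, -167.5, 217.4]
ee_rot: [-0.651, 0.759, 0.0, 0.0]
contact_force: [-0.5, -0.0, -2.0]
gripper_width: 8.7
```

Run:
```python
from ik import *
show()
MR=R.from_euler('z',-8.5,degrees=True)*R.from_matrix(np.c_[[0,-1,0],[-1,0,0],[0,0,-1]])
go([635.7,-202,200],MR)
snap("wrist","w13");snap("top","t13");find("rack","wrist");find("rack","top");find("rack","scene")
```

```text
20.15 [ 634.4 -167.5  217.4] [[-0.152, -0.988, -0.0], [-0.988, 0.152, 0.001], [-0.001, 0.0, -1.0]] q [-0.01  0.45  0.07 -0.   -1.2  -0.14] F [-0.5 -0.  -2. ] w 8.7
dr(deg,tool) [ 0.01  0.07 -0.26]
dt cur [34.  -6.5 17.3] dt in target frame [34.  -6.4 17.4]
rack wrist [([636.9, -197.4, 1.9], 0.96), ([406.2, -252.0, -0.7], 0.66)]
rack top [([414.4, -537.4, -2.7], 0.98), ([407.8, -250.0, 2.6], 0.56), ([632.3, -199.9, 1.0], 0.54)]
rack scene [([407.7, -247.1, -0.3], 0.78), ([413.2, -539.4, 1.2], 0.65), ([634.3, -197.6, 2.5], 0.64)]
```

View pics/w13.png

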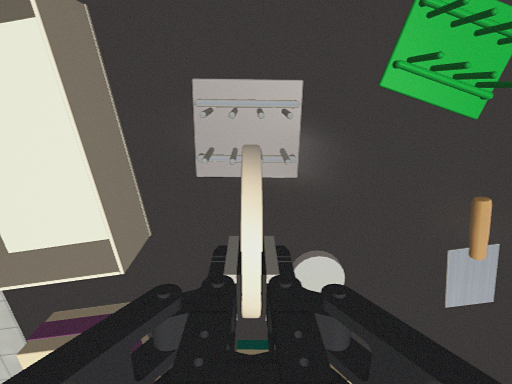

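Run:
```python
from ik import *
c=arm.camera_info("wrist")
W=[pix2world(c,u,v,4)[:2] for u,v in [(192.5,79.5),(302.5,80),(300,177.5),(194.5,177.5)]]
print(np.round(W,1).tolist(),np.mean(W,0)); W=np.array(W)
print([np.degrees(np.arctan2(*(W[a]-W[b])[::-1])) for a,b in((0,1),(3,2))], np.linalg.norm(W[0]-W[1]),np.linalg.norm(W[0]-W[3]))
im=cv2.imread("pics/w13.png");cv2.imwrite("pics/w13c.png",cv2.resize(im[70:190,180:320],None,fx=5,fy=5,interpolation=cv2.INTER_CUBIC))
```

```text
[[686.3, -260.2], [568.9, -242.3], [582.3, -133.5], [706.6, -151.9]] [ 636.03160649 -196.98981961]
[np.float64(-8.683486800739797), np.float64(-8.39725704793488)] 118.77835693180073 110.25585665759756
```

View pics/w13c.png

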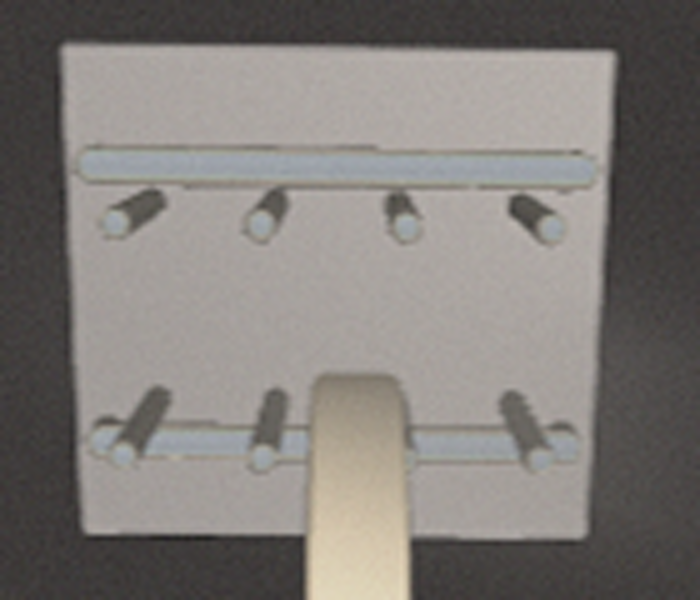

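Run:
```python
from ik import *
c=arm.camera_info("wrist")
f=lambda x,y:(180+(x+.5)/5-.5,70+(y+.5)/5-.5)
A=[pix2world(c,*f(x,y),62)[:2] for x,y in [(116,222),(261,225),(406,228),(552,230)]]
B=[pix2world(c,*f(x,y),62)[:2] for x,y in [(122,453),(262,456),(541,458)]]
print(np.round(A,1).tolist(),np.round(B,1).tolist())
L=np.array([[40.5,-22],[13.5,-22],[-13.5,-22],[-40.5,-22],[40.5,22],[13.5,22],[-40.5,22]]);W=np.array(A+B)
Lc=L-L.mean(0);Wc=W-W.mean(0)
a=np.arctan2((Lc[:,0]*Wc[:,1]-Lc[:,1]*Wc[:,0]).sum(),(Lc*Wc).sum());Q=np.array([[np.cos(a),-np.sin(a)],[np.sin(a),np.cos(a)]])
t=W.mean(0)-Q@L.mean(0);print(np.degrees(a),t,np.round(W-(L@Q.T+t),1).tolist())
MR=R.from_euler('z',-8.5,degrees=True)*R.from_matrix(np.c_[[0,-1,0],[-1,0,0],[0,0,-1]])
go([635.5,-199,130],MR)
```

```text
[[672.9, -226.5], [646.2, -222.0], [619.4, -217.5], [592.4, -213.1]] [[680.4, -183.0], [653.3, -178.4], [599.2, -170.0]]
-9.294087588456383 [ 636.28427929 -198.08681611] [[0.2, -0.2], [0.1, -0.0], [-0.0, 0.1], [-0.4, 0.1], [0.6, -0.1], [0.1, 0.2], [-0.6, -0.1]]
dr(deg,tool) [-0.12  0.11  0.06]
dt cur [35.1 -5.1 88.6] dt in target frame [35.  -5.4 88.7]
```

Emit:
{"method": "send_rows", "body": {
  "translation": [
    [34,-6,0],
    [0,0,40],
    [0,0,33],
    [0,0,0],
    [0,0,0]
  ],
  "dr": [
    [0,0,0],
    [0,0,0],
    [0,0,0],
    [0,0,0],
    [0,0,0]
  ],
  "grip": [0,0,0,0,0]
}}

```text
clock: 21.02
position: [637.8, -198.6, 147.7]
ee_rot: [-0.653, 0.757, -0.002, 0.002]
contact_force: [0.5, 0.6, -1.0]
gripper_width: 8.7
```

Run:
```python
from ik import *
show()
MR=R.from_euler('z',-8.9,degrees=True)*R.from_matrix(np.c_[[0,-1,0],[-1,0,0],[0,0,-1]])
go([636.3,-198.3,85],MR)
snap("wrist","w14")
im=snap("scene","s14");cv2.imwrite("pics/s14c.png",cv2.resize(im[150:260,150:270,::-1],None,fx=5,fy=5,interpolation=cv2.INTER_CUBIC))
```

```text
21.02 [ 637.8 -198.6  147.7] [[-0.146, -0.989, 0.006], [-0.989, 0.146, 0.0], [-0.001, -0.006, -1.0]] q [-0.06  0.52  0.01 -0.   -1.05 -0.09] F [ 0.5  0.6 -1. ] w 8.7
dr(deg,tool) [-0.32  0.08  0.49]
dt cur [ 0.   1.9 62.7] dt in target frame [-0.1  1.5 62.7]
```

View pics/w14.png

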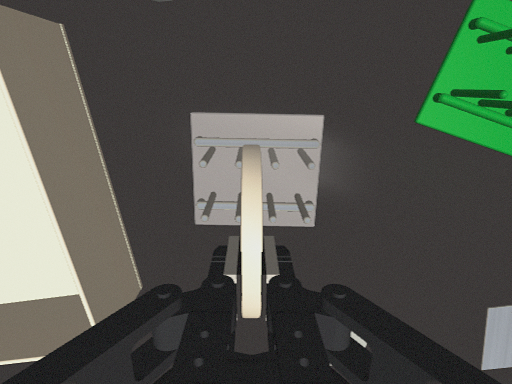

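View pics/s14c.png

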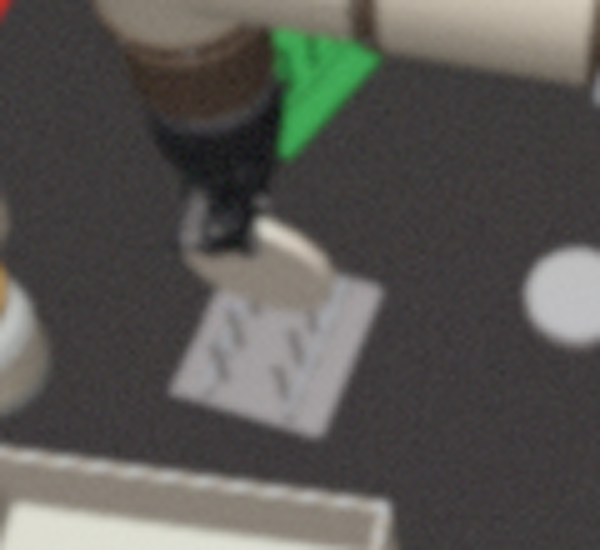

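Run:
```python
from ik import *
im=cv2.imread("pics/w14.png");cv2.imwrite("pics/w14c.png",cv2.resize(im[105:235,185:330],None,fx=5,fy=5,interpolation=cv2.INTER_CUBIC))
```

```text
(no output)
```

View pics/w14c.png

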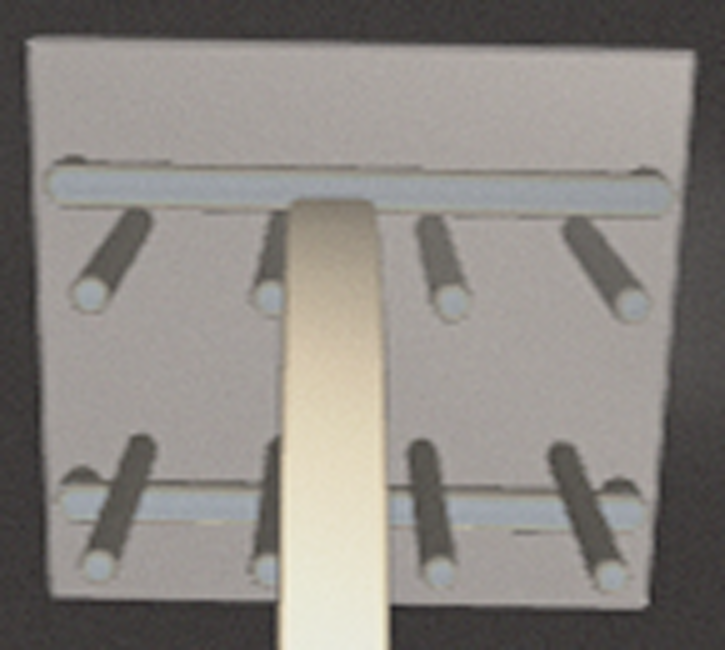

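Emit:
{"method": "send_rows", "body": {
  "translation": [
    [0,3,0],
    [0,0,5],
    [0,0,5],
    [0,0,0],
    [0,0,0]
  ],
  "dr": [
    [0,0,0.5],
    [0,0,0],
    [0,0,0],
    [0,0,0],
    [0,0,0]
  ],
  "grip": [0,0,0,0,0]
}}

```text
clock: 21.75
position: [633.7, -198.6, 135.9]
ee_rot: [-0.649, 0.76, -0.0, 0.002]
contact_force: [-0.1, -0.5, -1.6]
gripper_width: 8.7
```

Run:
```python
from ik import *
show()
snap("wrist","w15")
im=cv2.imread("pics/w15.png");cv2.imwrite("pics/w15c.png",cv2.resize(im[105:245,185:330],None,fx=5,fy=5,interpolation=cv2.INTER_CUBIC))
```

```text
21.75 [ 633.7 -198.6  135.9] [[-0.156, -0.988, 0.003], [-0.988, 0.156, 0.001], [-0.002, -0.003, -1.0]] q [-0.06  0.52 -0.02 -0.   -1.03 -0.09] F [-0.1 -0.5 -1.6] w 8.7
```

View pics/w15c.png

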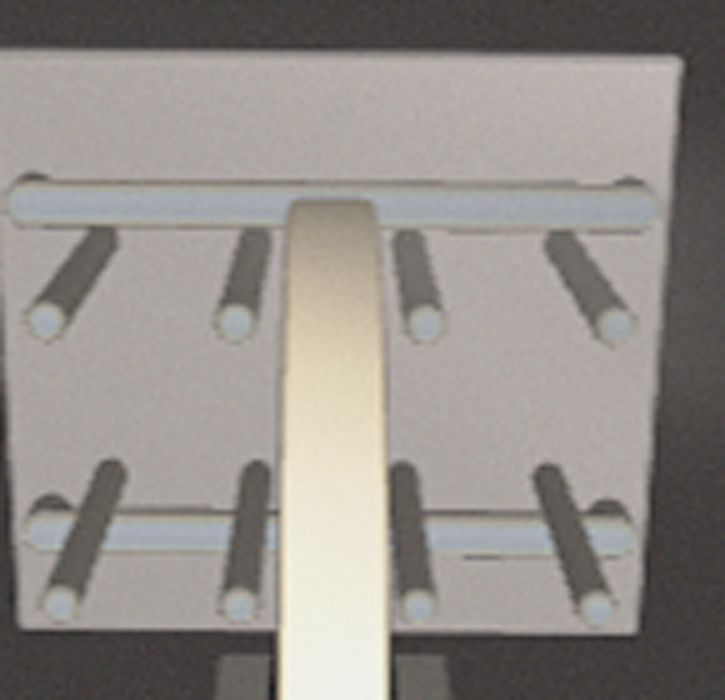

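Emit:
{"method": "send_rows", "body": {
  "translation": [
    [0,0,12],
    [0,0,12],
    [0,0,12],
    [0,0,8],
    [0,0,0]
  ],
  "dr": [
    [0,0,0],
    [0,0,0],
    [0,0,0],
    [0,0,0],
    [0,0,0]
  ],
  "grip": [0,0,0,0,0]
}}

```text
clock: 22.42
position: [633.3, -198.3, 90.8]
ee_rot: [-0.649, 0.76, 0.0, 0.001]
contact_force: [-0.6, 0.3, -0.8]
gripper_width: 8.8
```

Run:
```python
from ik import *
show()
snap("wrist","w16")
```

```text
22.43 [ 633.3 -198.3   90.8] [[-0.156, -0.988, 0.001], [-0.988, 0.156, 0.002], [-0.002, -0.001, -1.0]] q [-0.06  0.57 -0.06 -0.   -0.94 -0.09] F [-0.6  0.3 -0.8] w 8.8
```

View pics/w16.png

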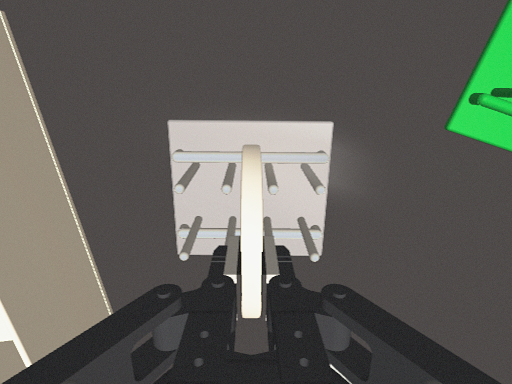

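In the bay with no contact yet. Lowering gently.

Emit:
{"method": "send_rows", "body": {
  "translation": [
    [0,0,2],
    [0,0,2],
    [0,0,2],
    [0,0,0],
    [0,0,0]
  ],
  "dr": [
    [0,0,0],
    [0,0,0],
    [0,0,0],
    [0,0,0],
    [0,0,0]
  ],
  "grip": [0,0,0,0,0]
}}

```text
clock: 23.1
position: [635.0, -199.7, 87.9]
ee_rot: [-0.65, 0.76, -0.002, 0.002]
contact_force: [-0.6, -4.6, 6.2]
gripper_width: 8.7
```

Emit:
{"method": "send_rows", "body": {
  "translation": [
    [0,0,-1],
    [0,0,0],
    [0,0,0],
    [0,0,0],
    [0,0,0]
  ],
  "dr": [
    [0,0,0],
    [0,0,0],
    [0,0,0],
    [0,0,0],
    [0,0,0]
  ],
  "grip": [0,20,40,40,40]
}}

```text
clock: 23.72
position: [633.7, -198.1, 86.5]
ee_rot: [-0.65, 0.76, -0.0, 0.002]
contact_force: [-0.1, 0.2, 0.3]
gripper_width: 39.7
```

Run:
```python
from ik import *
show()
snap("wrist","w17")
```

```text
23.73 [ 633.7 -198.1   86.5] [[-0.156, -0.988, 0.003], [-0.988, 0.156, 0.002], [-0.002, -0.002, -1.0]] q [-0.06  0.57 -0.07 -0.   -0.93 -0.09] F [-0.1  0.2  0.3] w 39.7
```

View pics/w17.png

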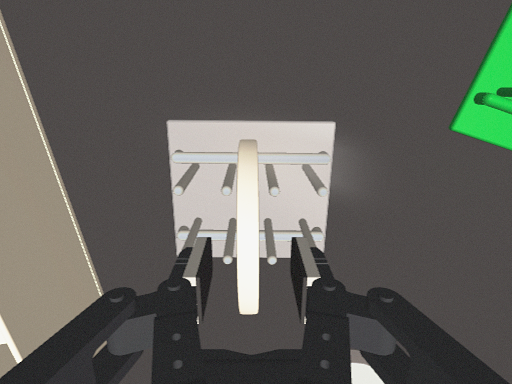

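Emit:
{"method": "send_rows", "body": {
  "translation": [
    [0,0,-15],
    [0,0,-40],
    [0,0,-40],
    [0,0,-30],
    [0,0,0]
  ],
  "dr": [
    [0,0,0],
    [0,0,0],
    [0,0,0],
    [0,0,0],
    [0,0,0]
  ],
  "grip": [40,40,40,50,60]
}}

```text
clock: 24.4
position: [635.1, -199.0, 216.8]
ee_rot: [-0.65, 0.76, -0.004, 0.004]
contact_force: [0.9, -0.6, -1.2]
gripper_width: 60.0
```

Run:
```python
from ik import *
show()
snap("wrist","w18"); im=snap("scene","s18");cv2.imwrite("pics/s18c.png",cv2.resize(im[150:270,150:370,::-1],None,fx=3.5,fy=3.5,interpolation=cv2.INTER_CUBIC))
find("plate","wrist");find("plate","scene");find("knob_grip","scene");find("knob_grip","top")
kp=loc2w([-152,65,42]);print(kp)
MK=R.from_euler('z',BY,degrees=True)*R.from_matrix(np.c_[[1,0,0],[0,-1,0],[0,0,-1]])
go([496.5,279,180],MK)
q=arm.read_state()['joints']
print(np.round(ik([496.5,279,180],MK,[.8,.36,-.2,0,-1,.6])[0],2))
```

```text
24.4 [ 635.1 -199.   216.8] [[-0.156, -0.988, 0.012], [-0.988, 0.156, 0.0], [-0.002, -0.011, -1.0]] q [-0.06  0.46  0.09 -0.   -1.19 -0.09] F [ 0.9 -0.6 -1.2] w 60.0
plate wrist [([623.7, -201.6, 61.0], 0.78), ([633.0, -200.6, 1.2], 0.55)]
plate scene [([631.3, -200.2, 61.4], 0.62)]
knob_grip scene [([498.1, 279.0, 42.2], 0.57)]
knob_grip top [([495.5, 277.9, 41.2], 0.63)]
[497.00217948 278.20940237  42.        ]
dr(deg,tool) [-1.20e-01  6.00e-02 -8.97e+01]
dt cur [-450.2  209.4   31.5] dt in target frame [-211.7 -449.2   30.7]
[ 0.8   0.33 -0.21  0.   -1.03  0.61]
```

View pics/w18.png

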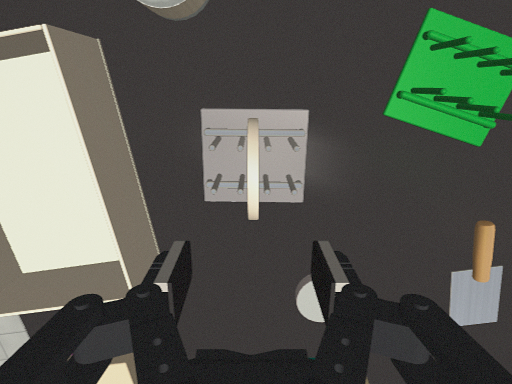

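View pics/s18c.png

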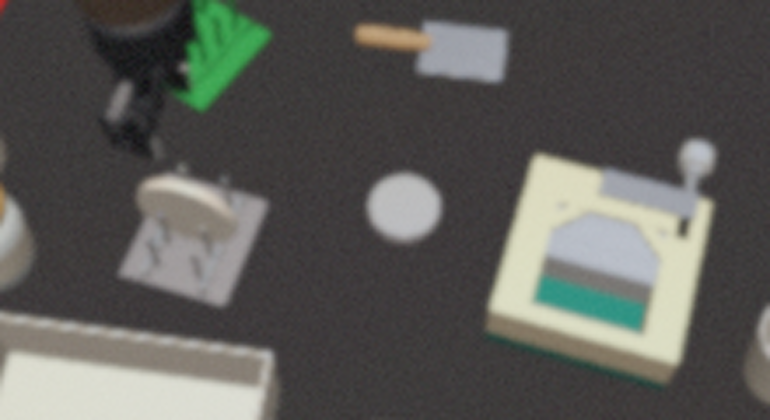

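Emit:
{"method": "send_rows", "body": {
  "translation": [
    [-45,21,0],
    [-45,21,0],
    [-45,21,0],
    [-45,21,0],
    [-45,21,0]
  ],
  "dr": [
    [0,0,0],
    [0,0,0],
    [0,0,0],
    [0,0,0],
    [0,0,0]
  ],
  "grip": [70,70,70,70,70]
}}

```text
clock: 25.32
position: [564.1, 41.4, 211.5]
ee_rot: [-0.649, 0.76, -0.0, 0.001]
contact_force: [0.4, 0.9, 0.6]
gripper_width: 69.9
```

Emit:
{"method": "send_rows", "body": {
  "translation": [
    [-45,21,0],
    [-45,21,0],
    [-45,21,0],
    [-45,21,0],
    [-45,21,0]
  ],
  "dr": [
    [0,0,0],
    [0,0,0],
    [0,0,0],
    [0,0,0],
    [0,0,0]
  ],
  "grip": [70,70,70,70,70]
}}

```text
clock: 25.95
position: [495.6, 280.1, 211.7]
ee_rot: [-0.65, 0.76, -0.001, 0.001]
contact_force: [0.5, -0.4, 0.5]
gripper_width: 70.3
```

Emit:
{"method": "send_rows", "body": {
  "translation": [
    [0,0,0],
    [0,0,0],
    [0,0,0],
    [0,0,0],
    [0,0,0]
  ],
  "dr": [
    [0,0,-10],
    [0,0,-10],
    [0,0,-10],
    [0,0,-10],
    [0,0,-10]
  ],
  "grip": [70,70,70,70,70]
}}

```text
clock: 26.58
position: [496.1, 278.5, 211.4]
ee_rot: [0.911, -0.412, 0.001, -0.001]
contact_force: [0.4, 0.6, -0.5]
gripper_width: 69.7
```

Emit:
{"method": "send_rows", "body": {
  "translation": [
    [0,0,0],
    [0,0,0],
    [0,0,0],
    [0,0,0],
    [0,0,0]
  ],
  "dr": [
    [0,0,-10],
    [0,0,-10],
    [0,0,-10],
    [0,0,-10],
    [0,0,0]
  ],
  "grip": [70,70,70,70,70]
}}

```text
clock: 27.2
position: [496.2, 278.5, 211.6]
ee_rot: [0.997, -0.079, 0.001, -0.0]
contact_force: [0.2, -0.4, -0.4]
gripper_width: 70.3
```

Run:
```python
from ik import *
show()
snap("wrist","w19");find("knob_grip","wrist")
MK=R.from_euler('z',BY,degrees=True)*R.from_matrix(np.c_[[1,0,0],[0,-1,0],[0,0,-1]])
go([496.5,278.5,22],MK)
```

```text
27.2 [496.2 278.5 211.6] [[0.987, -0.158, 0.002], [-0.158, -0.987, 0.001], [0.002, -0.001, -1.0]] q [ 0.8   0.3  -0.16  0.   -1.1   0.61] F [ 0.2 -0.4 -0.4] w 70.3
knob_grip wrist [([494.5, 279.5, 44.5], 0.58)]
dr(deg,tool) [-0.07 -0.14  0.15]
dt cur [ -0.2   0.3 189.8] dt in target frame [2.000e-01 1.000e-01 1.898e+02]
```

View pics/w19.png

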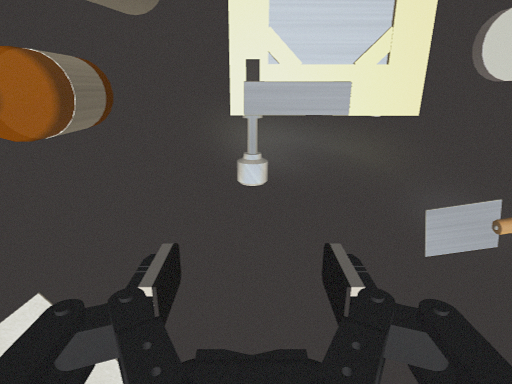

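Emit:
{"method": "send_rows", "body": {
  "translation": [
    [0,0,50],
    [0,0,50],
    [0,0,50],
    [0,0,25],
    [0,0,12]
  ],
  "dr": [
    [0,0,0],
    [0,0,0],
    [0,0,0],
    [0,0,0],
    [0,0,0]
  ],
  "grip": [70,70,70,70,70]
}}

```text
clock: 27.92
position: [496.5, 278.5, 23.5]
ee_rot: [0.997, -0.079, 0.001, 0.0]
contact_force: [0.2, -0.0, 0.0]
gripper_width: 70.3
```

Emit:
{"method": "send_rows", "body": {
  "translation": [
    [0,0,0],
    [0,0,0],
    [0,0,0],
    [0,0,0],
    [0,0,0]
  ],
  "dr": [
    [0,0,0],
    [0,0,0],
    [0,0,0],
    [0,0,0],
    [0,0,0]
  ],
  "grip": [70,20,20,20,20]
}}

```text
clock: 28.55
position: [497.1, 277.8, 27.0]
ee_rot: [0.997, -0.078, 0.002, -0.0]
contact_force: [0.1, -5.0, 6.0]
gripper_width: 29.7
```

Emit:
{"method": "send_rows", "body": {
  "translation": [
    [0,0,0],
    [7,0,0],
    [8,0,0],
    [8,0,0],
    [8,0,0]
  ],
  "dr": [
    [0,0,0],
    [0,0,0],
    [0,0,0],
    [0,0,0],
    [0,0,0]
  ],
  "grip": [20,20,20,20,20]
}}

```text
clock: 29.18
position: [527.1, 272.6, 26.8]
ee_rot: [0.997, -0.079, 0.001, 0.0]
contact_force: [-21.2, 8.2, 18.5]
gripper_width: 30.2
```

Emit:
{"method": "send_rows", "body": {
  "translation": [
    [2,0,0],
    [0,0,0],
    [0,0,0],
    [0,0,0],
    [0,0,0]
  ],
  "dr": [
    [0,0,0],
    [0,0,0],
    [0,0,0],
    [0,0,0],
    [0,0,0]
  ],
  "grip": [20,20,20,20,20]
}}

```text
clock: 29.8
position: [526.9, 272.8, 26.9]
ee_rot: [0.997, -0.078, -0.001, 0.001]
contact_force: [-9.8, -0.4, 9.4]
gripper_width: 30.4
```

Run:
```python
from ik import *
show()
snap("wrist","w20");find("latch","wrist")
```

```text
29.8 [526.9 272.8  26.9] [[0.988, -0.156, -0.001], [-0.156, -0.988, -0.001], [-0.001, 0.001, -1.0]] q [ 0.75  0.55 -0.3  -0.   -0.72  0.66] F [-9.8 -0.4  9.4] w 30.4
latch wrist [([603.3, 223.3, 69.7], 0.71)]
```

View pics/w20.png

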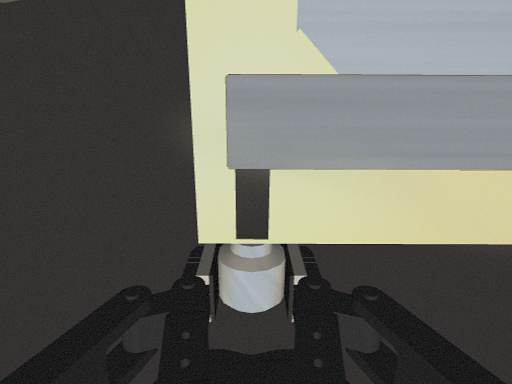

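Emit:
{"method": "send_rows", "body": {
  "translation": [
    [0,0,0],
    [0,0,0],
    [0,0,0],
    [0,0,-40],
    [0,0,-50]
  ],
  "dr": [
    [0,0,0],
    [0,0,0],
    [0,0,0],
    [0,0,0],
    [0,0,0]
  ],
  "grip": [70,70,70,70,70]
}}

```text
clock: 30.52
position: [528.9, 273.1, 115.0]
ee_rot: [0.997, -0.079, 0.0, 0.0]
contact_force: [0.9, -0.2, 0.2]
gripper_width: 70.1
```

Emit:
{"method": "send_rows", "body": {
  "translation": [
    [0,0,-50],
    [0,0,-40],
    [0,0,0],
    [0,0,0],
    [0,0,0]
  ],
  "dr": [
    [0,0,0],
    [0,0,0],
    [0,0,0],
    [0,0,0],
    [0,0,0]
  ],
  "grip": [70,70,70,70,70]
}}

```text
clock: 31.15
position: [528.4, 273.1, 203.7]
ee_rot: [0.997, -0.079, 0.0, 0.0]
contact_force: [-0.4, -0.6, 0.4]
gripper_width: 70.3
```

Run:
```python
from ik import *
show()
snap("wrist","w21");im=snap("scene","s21");t=snap("top","t21")
for n in ("wrist","scene","top"): find("knob_grip",n);find("latch",n);find("plate",n)
a=cv2.resize(im[140:270,110:430,::-1],None,fx=2.4,fy=2.4,interpolation=cv2.INTER_CUBIC);cv2.imwrite("pics/s21c.png",a)
```

```text
31.15 [528.4 273.1 203.7] [[0.988, -0.157, 0.001], [-0.157, -0.988, -0.0], [0.001, 0.0, -1.0]] q [ 0.75  0.35 -0.11  0.   -1.11  0.66] F [-0.4 -0.6  0.4] w 70.3
knob_grip wrist [([525.6, 271.4, 41.7], 0.89)]
latch wrist [([604.2, 224.2, 67.6], 0.64)]
plate wrist [([606.5, 223.1, 73.2], 0.55), ([632.9, 188.7, 1.3], 0.3)]
knob_grip scene [([529.3, 276.5, 43.5], 0.59)]
latch scene [([604.3, 219.0, 72.4], 0.77)]
plate scene [([632.2, -198.9, 59.3], 0.75)]
knob_grip top [([637.4, 190.4, -1.2], 0.66)]
latch top [([601.9, 221.8, 75.3], 0.55)]
plate top [([632.5, -198.0, 57.6], 0.71), ([603.6, 218.1, 71.7], 0.27)]
```

View pics/s21c.png

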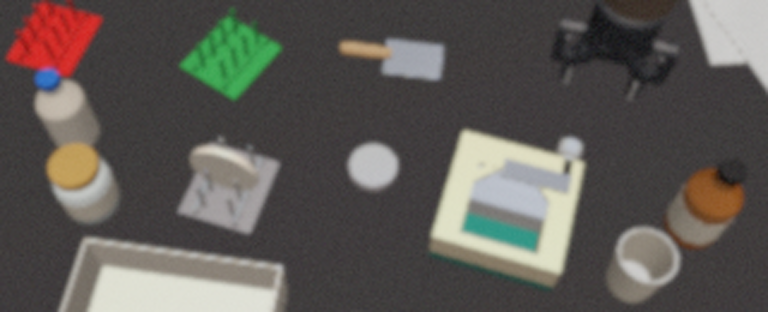

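View pics/w21.png

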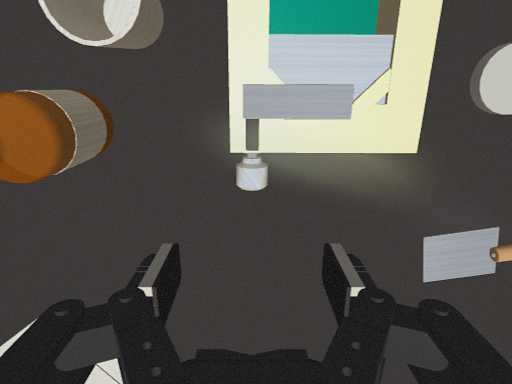

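View pics/t21.png

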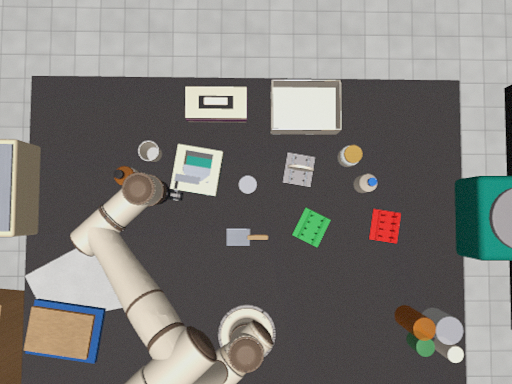

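The knob and latch are home (latch at 604 mm in x, as at the start). The plate stands in the grey rack's middle bay, and the other things are where they were. Nothing touches the robot, so I hand in.

```bash
python3 -c "
from bench import arm
print(arm.job_done())"
```

```text
the job is handed in; nothing more can be done
None
```

The job is done and handed in at about 31 s of the 72 s allowed; it reports no verdict, so what follows rests on my own checks.

**What I did:** I pulled the knob out about 30 mm and pressed on the plate's far side so that it tipped up. I then gripped it by the raised edge and stood it in the middle bay of the grey rack. Last, I pushed the knob home and backed the arm off.

The straight grip on the plate would have taken joint 4 past its range. I gripped about 20° round the rim instead.

**Last checks:**
- **Plate:** the scene and top cameras place it at about (632, -198.5, 58.5) mm. That is about 4 mm from the rack's centre, which I measured at (636, -198) mm, and in the pictures it stands close to upright. A wrist picture taken just after release had put it about 8 mm further off in x.
- **Knob and latch:** the latch tip is at about x = 604 mm in two of three cameras and 602 in the third, against 605 expected for home. The wrist and scene cameras also put the knob home.
- **Contact and bystanders:** contact force reads about zero. The bystanders look unmoved in the pictures, though I did not measure their positions.

**Checks that disagreed:** the top camera's knob detection landed on the light base, because the arm partly hid the knob. Wrist and low-confidence top detections of "plate" landed on the latch and base. I discarded all of these.

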